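# Set the length stop of a cut-off jig and bring the batten up to it

## Robot

A 6-joint arm with a two-finger parallel gripper is mounted at the origin on a cart in front of the work surface, level with it; the furniture and walls round the work are solid. World frame = base frame: x ahead of the robot, y to its left, z up, the work surface at z = 0. Lengths are in m, angles in rad, forces in N, time in s.
With the tool pointing down it reaches from about 0.325 to 0.775 m from the base axis. Payload 9.3 kg.
Tool frame: the origin (TCP) lies at the very end of the fingers, on their centre line; the grasp point (between the pads) lies 19 mm behind it; x points along the fingers, y is the direction in which the jaws open and shut, and the axes are right-handed (so a half turn about x gives the same grasp; the last joint's range is limited). The gripper opens to 85 mm and grips with 20 to 120 N. Pads are 22 mm wide; open, the fingers measure 114 mm over their backs; the gripper's body (76 mm by 85 mm) begins 54 mm behind the grasp point. The pads swing forward as they close: fully open they stand 13 mm farther back than shut.
Start: joints at [1.047, 0.259, 0.021, 1.334, 0, 1.418], TCP at [0.199, 0.513, 0.231] pointing down, gripper open.
Joint ranges: [-3.04, 3.04], [-0.91, 1.82], [-1.04, 1.36], [-1.92, 1.95], [-1.52, 1.45], [-3.14, 3.14]. Speed limits (rad/s): [2.22, 2.22, 2.79, 3.14, 3.14, 3.14].

## Interface

Orientations are given as [roll, pitch, yaw] about the fixed x, y, z axes, in that order (R = Rz(yaw) Ry(pitch) Rx(roll)).
In Python, from rig import telemetry, snapshot, ctrl, nets gives the robot as it stands. The module is installed in compiled form; this text tells all that it offers.
- The arm moves only by the shell command python3 -m handwheel 'ROWS' [FORCE]. ROWS is text: rows parted by semicolons, each of 7 numbers parted by spaces: the turn, a rotation vector about the tool's x, y, z scaled (see below), then the shift along the tool's x, y, z scaled (see below), then the closure, from 0 (fully open) to 1 (shut). In form: ax ay az tx ty tz hand; .... A call has 1 to 8 rows; each row is the pose to reach, as a shift and turn from the pose measured when the call began, along the tool's axes at that moment; what a row does not reach only later rows make up. The controller multiplies each number of a shift by 0.08 m and each number of a turn by 45 degrees. A row lasts 1/10 s, in which the tool goes at most 50 mm and 8.59 degrees, less where a joint would pass 70% of its speed; a pose out of reach is approached as far as the arm can. A call with a number of a shift or a turn outside -1 to 1 is refused whole. A call with a gripper value outside its range is refused whole. The fingers move at their own pace and stop on an object; FORCE is the grip in N (left out, the last holds). Time passes only in rows, so rows that repeat a pose let the fingers close. It gives the time, the measured TCP pose, the force and the opening at its end, in the units of the state.
- telemetry.state(): the state, without advancing time (a new reading comes with each control period).
- snapshot(name): name is "scene" or "top"; returns a dict with "frame" (400x640x3 uint8, red, green, blue), "fx", "fy", "cx", "cy" (pixels), "k1" (the pictures are not rectified: a ray, as slopes to the right and down, at radius r is drawn at 1 + k1 r^2 times it, then the intrinsics apply), "R" (3x3) and "t" (3): a world point X has camera coordinates R X + t. Camera axes: x right, y down, z forward; pixel columns grow to the right and rows downward; lengths in m; the calibration is good to about 2 mm. A picture is of the moment at which its call begins. There is no depth.
- ctrl.job_done(): hands the job in, once; it reports no verdict.
Trained networks look in a picture, given as the dict that the camera call returned (one of the last four; its "shot" number tells which), for a name from the list of things; names that differ only in an ending like _2 or _b are one class to them, and where a whole thing is asked for, a point or a joint stands for the part that bears it (a point fixed in the world has none). Each returns a list of dicts, best first, with "confidence" (0 to 1); they miss things now and then, are a little off and sometimes report something else, mostly with a low value. They report only what shows in the picture. A call takes as long as a camera call.
- nets.look_for(picture, target): "uv" ([column, row] in pixels, amid what is visible of it).
The state is a dict: "clock": time; "q": joint angles; "joint_velocities": joint speeds; "tau": joint torques, N m; "tcp_pos": TCP position; "tcp_rot": TCP orientation; "contact_force": force on the tool from outside, world axes, zero at the start; "wrist_torque": the same for the moment, N m; "grip_width": finger opening in m.
Only numpy, scipy, OpenCV 4.12 (cv2) and the standard library are available. Lean on these libraries where they do the work, as an engineer would, in place of code of your own. Each camera call takes 0.05 s, during which the arm holds its last target.

## Task

Roll the brass knurled wheel of the cut-off jig under a fingertip until the gap between the stop and the saw slot has closed so far that the white line on the stop's pointer lines up with the white line on the red gauge clip. Then, with a fingertip at its free end, push the wooden batten along the bed until its other end rests against the stop, gently enough that the stop stays on the mark. Do not lift the batten or push the stop by hand, and leave the loose things around the jig alone.

Things in the scene. Friction and masses are not known exactly. Their poses are not given: they have to be found in the camera images.
- jig: cut-off jig screwed to the worktop: plywood base 100 x 350 x 14 mm. Origin on the worktop under the saw slot, on the channel's centre line. y runs along the channel from the batten's free end (-y) past the saw slot (y = 0) to the stop and wheel (+y); x points to the fence, z up. Bed (top of the base) at z = 14 mm, from y = -170 to +180 mm
- channel_end (a point): middle of the channel's open end, on the bed at the jig's (0, -75, 14) mm. From here to y = +118 mm the channel is 27 mm wide between the aluminium fence (+x, 30 mm high) and the front lip (-x, 12 mm high); on the other side the bed is open for 95 mm. Four black saw guide posts stand beside the slot, 75 mm on: top 58 mm above the worktop, 24 to 43 mm either side of the centre line
- wheel_top (a point): crown of the brass knurled wheel, fixed to the jig at its (10, 150, 66) mm. Wheel radius 24 mm, width 16 mm, axle along the jig's x, 24 mm below this point; the black cheeks beside it end 14 mm below the crown. Rolling the crown to the jig's +y (away from the saw slot) moves the stop towards the slot and closes the gap; rolling it to -y opens it
- wheel (a joint): turn of the knurled wheel, rad, 0 to 4.6; grows as the crown rolls to the jig's +y. Rack and pinion: 1 rad (24 mm of rim) moves the stop 10 mm; at 0 the stop face is at the jig's y = 85 mm. Rough rim; turning takes about 4 N along the rim, a press of 5 to 10 N grips it; it stays where it is left
- stop: dark steel length stop, 25 x 24 x 27 mm, in the channel, with a toothed steel bar 10 x 120 x 8 mm behind it that passes under the wheel. Origin on the bed under the middle of the face towards the batten (the plane y = 0; the stop lies to +y); axes as the jig's. It slides along the jig's y only; a push of more than about 8 N on the face shoves it back
- stop_pointer (a point): front end of the white line on the stop's black pointer plate (14 mm wide), over the front lip, 12 mm behind the stop face (+y)
- mark: red gauge clip on the front lip, 14 mm wide, fixed; origin on the jig's centre line at bed height, axes as the jig's; clip and line lie 18 to 32 mm to -x of it
- mark_line (a point): inner end of the white line on the red gauge clip, beside the pointer's path, axes as the jig's; the stop is set when stop_pointer has the same y in this frame
- batten: loose square-ended wooden batten 24 x 150 x 18 mm (about 90 g) lying on the bed in the channel; origin: centre of its underside, its y axis along the channel towards the stop
- batten_head (a point): middle of the batten's end that faces the stop, 9 mm above the bed
- batten_tail (a point): middle of the batten's free end, where it is pushed, 9 mm above the bed
- cut_a: loose piece of batten already cut, 24 x 55 x 18 mm, bystander; origin centre of underside
- cut_b: loose piece of batten already cut, 24 x 55 x 18 mm, bystander; origin centre of underside
- sanding_block: black sanding block 64 x 98 x 24 mm, loose bystander; origin centre of underside
- masking_tape: roll of masking tape 98 mm across, 25 mm high, loose bystander; origin centre of underside
- eraser: pink eraser 20 x 44 x 12 mm, loose bystander; origin centre of underside
- marker: white and blue marker 17 x 135 x 16 mm, loose bystander; origin centre of underside

How it is judged:
On the way, in this order (a step that is already met when the one before it is completed fails the run):
1. the stop has been wound in until its pointer is on the gauge mark (within 2.5 mm), and stands still, the batten not yet against it (y of stop_pointer in the frame of mark_line between -0.0025 and 0.0025 m and linear speed of stop below 0.003 m/s and y of batten_head in the frame of stop below -0.005 m), for 0.2 s.
2. the batten's end rests against the stop (gap under 2 mm) (y of batten_head in the frame of stop above -0.002 m), for 0.2 s.
At the end, for the whole second after the job is handed in: the stop's pointer is within 3 mm of the gauge clip's line along the jig, the batten lies flat in the channel with its end against the stop (gap under 2 mm), and both are at rest (y of stop_pointer in the frame of mark_line between -0.003 and 0.003 m and y of batten_head in the frame of stop above -0.002 m and z of batten in the frame of jig below 0.017 m and angle between the y axis of batten and the y axis of jig, either way round below 0.05 rad and linear speed of batten below 0.01 m/s and linear speed of stop below 0.003 m/s); the robot touches nothing.
It fails at once if the batten is lifted off the bed (more than 8 mm) or tipped (z of batten in the frame of jig above 0.022 m or angle between batten's own z axis and vertical above 0.2 rad).
It fails at once if the robot pushes the stop or its toothed bar directly (contact force between any of the fingers, the arm and stop above 1 N).
It fails at once if a loose thing beside the jig is shifted by more than 20 mm (distance of any of cut_a, cut_b, sanding_block, masking_tape, eraser, marker from where it was at the start of the episode above 0.02 m).
It also fails if it takes over 54 s, if anything falls off the work surface, if the arm or the gripper's body presses on something with over 40 N, if the wrist force passes 120 N, or if a joint passes its speed limit or range.

## Working session

There is one attempt and no reset: what is moved stays moved. The work goes in short steps, Python scripts to look and compute and a shell command to move; the robot and the scene stay as the last step left them, time stands still between calls to the robot, and variables do not carry over. Pictures are saved under pics/ and viewed, and the job is handed in when it is done.

```bash
mkdir -p pics; ls
cat > h.py <<'E'
import numpy as np, cv2
from rig import telemetry, snapshot, ctrl, nets
from scipy.spatial.transform import Rotation as Rn
def proj(p,X):
    X=np.atleast_2d(X); c=X@np.array(p["R"]).T+np.array(p["t"]); s=c[:,:2]/c[:,2:]
    r2=(s**2).sum(1,keepdims=True); s=s*(1+p["k1"]*r2)
    return s*[p["fx"],p["fy"]]+[p["cx"],p["cy"]]
def ray(p,uv):
    d=(np.array(uv,float)-[p["cx"],p["cy"]])/[p["fx"],p["fy"]]; s=d.copy()
    for _ in range(30): s=d/(1+p["k1"]*(s@s))
    R=np.array(p["R"]); o=-R.T@np.array(p["t"]); v=R.T@np.array([s[0],s[1],1]); return o,v/np.linalg.norm(v)
def onz(p,uv,z):
    o,v=ray(p,uv); return o+v*(z-o[2])/v[2]
def save(p,n,crop=None,k=1):
    f=p["frame"][:,:,::-1]
    if crop: a,b,c,d=crop; f=f[b:d,a:c]
    if k!=1: f=cv2.resize(f,None,fx=k,fy=k,interpolation=cv2.INTER_CUBIC)
    cv2.imwrite("pics/"+n,f)
E
python3 - <<'E'
from h import *
np.set_printoptions(precision=4,suppress=True)
s=telemetry.state(); print({k:np.round(v,4) for k,v in s.items()})
for n in ("scene","top"):
    p=snapshot(n); save(p,n+"0.png"); print(n,-np.array(p["R"]).T@np.array(p["t"]),p["fx"],p["k1"])
    for t in ["wheel","stop","stop_pointer","mark","mark_line","batten","batten_head","batten_tail","channel_end","wheel_top","jig"]:
        try: print(t,[(np.round(d["uv"],1).tolist(),round(d["confidence"],2)) for d in nets.look_for(p,t)][:3])
        except Exception as e: print(t,e)
print(telemetry.state()["clock"])
E
```

```text
pics
{'clock': np.float64(0.0), 'q': array([1.0474, 0.2592, 0.0207, 1.3337, 0.    , 1.4182]), 'joint_velocities': array([-0.0008,  0.0004,  0.001 , -0.0012,  0.0005,  0.0004]), 'tau': array([ -0.0002, -55.5641,  34.453 ,   0.0137,  -0.0002,   0.    ]), 'tcp_pos': array([0.1992, 0.5124, 0.2306]), 'tcp_rot': array([-1.7241,  1.5694, -2.0949]), 'contact_force': array([-0.3963,  0.5063, -0.4957]), 'wrist_torque': array([-0.0266,  0.0242, -0.012 ]), 'grip_width': np.float64(0.0856)}
scene [-0.1442 -1.0013  0.6809] 484.6708749546196 0.028037663291729183
wheel [([259.5, 214.2], 0.69), ([245.9, 187.7], 0.65), ([304.3, 196.5], 0.45)]
stop [([304.7, 201.4], 0.52)]
stop_pointer [([311.2, 203.4], 0.53), ([401.4, 301.3], 0.2)]
mark [([244.7, 186.4], 0.72), ([314.0, 217.2], 0.41)]
mark_line []
batten [([347.9, 313.5], 0.42)]
batten_head [([333.2, 230.9], 0.66)]
batten_tail [([332.7, 228.2], 0.75)]
channel_end [([314.9, 215.2], 0.56)]
wheel_top [([315.9, 215.0], 0.96), ([305.1, 203.7], 0.31)]
jig [([316.3, 220.2], 0.82)]
top [0.2867 0.1405 1.31  ] 418.0202606064487 -0.08573346114423379
wheel [([266.1, 197.7], 0.72), ([335.1, 205.2], 0.64)]
stop []
stop_pointer [([272.7, 199.0], 0.54)]
mark []
mark_line [([344.3, 140.7], 0.53)]
batten [([332.7, 207.1], 0.67)]
batten_head [([337.4, 203.0], 0.7)]
batten_tail [([336.1, 207.7], 0.95)]
channel_end [([299.2, 201.2], 0.71)]
wheel_top [([300.6, 200.9], 0.64)]
jig [([298.9, 199.9], 0.8)]
1.2
```

View pics/scene0.png

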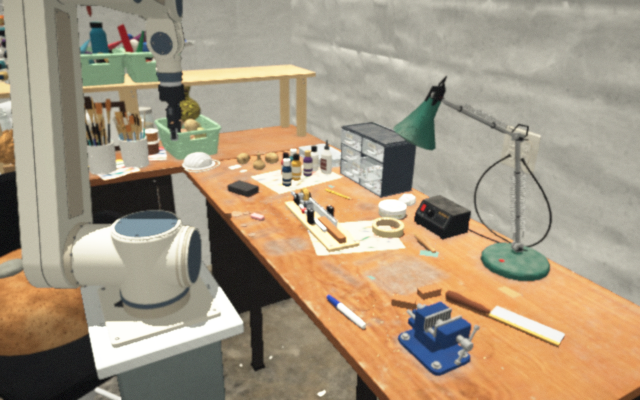

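View pics/top0.png

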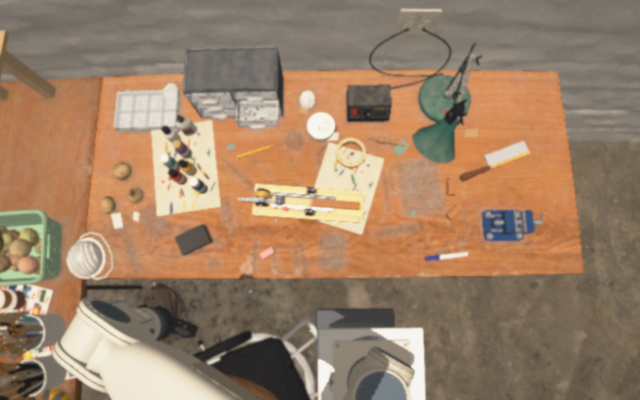

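The scene picture shows the jig at about (315,220). In the top picture it runs from (252,200) at the wheel to (365,207) at the batten end. I'll zoom in on both.

Run:
```python
import cv2
a=cv2.imread("pics/scene0.png"); cv2.imwrite("pics/s0z.png",cv2.resize(a[180:260,275:375],None,fx=7.5,fy=7.5,interpolation=cv2.INTER_CUBIC))
a=cv2.imread("pics/top0.png"); cv2.imwrite("pics/t0z.png",cv2.resize(a[170:240,230:380],None,fx=5.3,fy=5.3,interpolation=cv2.INTER_CUBIC))
```

```text
(no output)
```

View pics/s0z.png

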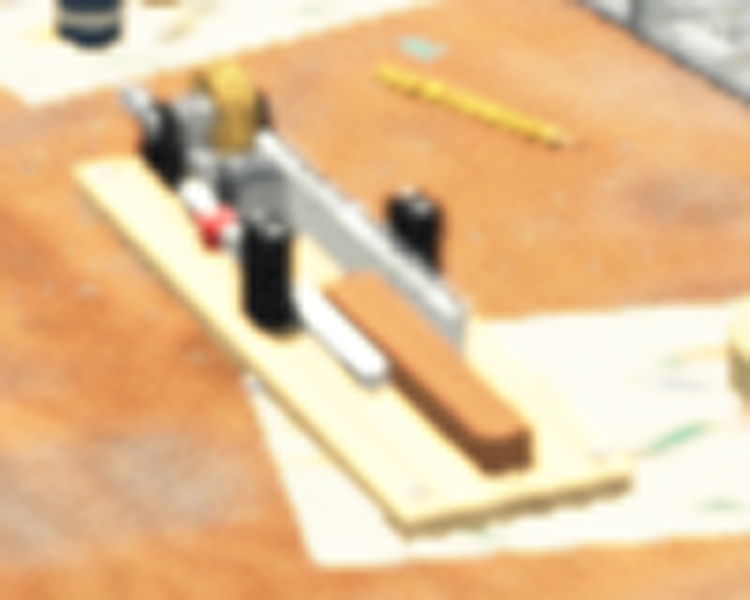

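View pics/t0z.png

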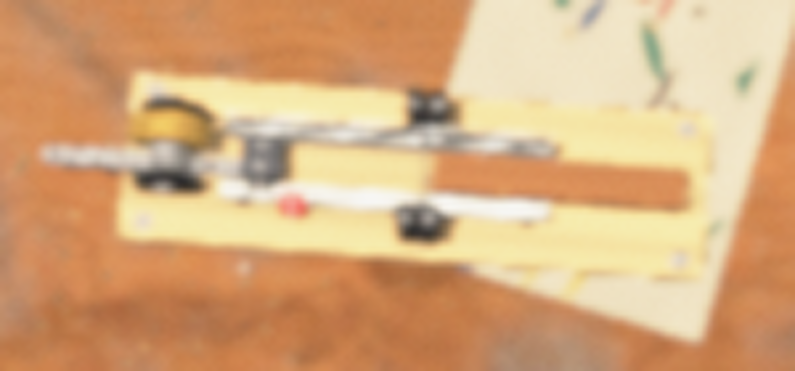

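```bash
cat > fit.py <<'E'
from h import *
from scipy.optimize import least_squares
np.set_printoptions(precision=4,suppress=True)
def unz(z,k,off): return (np.array(z,float)+.5)/k-.5+np.array(off)
def J2W(g,P):
    x,y,a=g; P=np.atleast_2d(P); c,s=np.cos(a),np.sin(a)
    return np.c_[x+c*P[:,0]-s*P[:,1], y+s*P[:,0]+c*P[:,1], P[:,2]]
E
python3 - <<'E'
from fit import *
import pickle
ps=snapshot("scene"); pt=snapshot("top"); pickle.dump((ps,pt),open("p0.pkl","wb"))
C=np.array([[50,180,14],[-50,180,14],[-50,-170,14],[50,-170,14]])/1e3
T=unz([[135,73],[118,236],[698,276],[713,116]],5.3,(230,170))
S=unz([[78,168],[405,520],[630,475]],7.5,(275,180))
f=lambda g:np.r_[(proj(pt,J2W(g,C))-T).ravel(),(proj(ps,J2W(g,C[1:]))-S).ravel()]
r=least_squares(f,[0.36,0.3,0]);print(r.x);print(f(r.x).reshape(-1,2))
f2=lambda g:f(g)[:8];r2=least_squares(f2,r.x);print("top",r2.x)
f3=lambda g:f(g)[8:];r3=least_squares(f3,r.x);print("scene",r3.x)
E
```

```text
[ 0.5382  0.1859 -0.0908]
[[-0.2277 -0.0495]
 [-0.5542 -0.0891]
 [ 0.8874  1.2694]
 [ 0.0474  0.3311]
 [-0.0728 -0.1611]
 [-0.0526 -0.6156]
 [ 1.2699 -1.1081]]
top [ 0.5394  0.186  -0.0848]
scene [ 0.5356  0.1829 -0.0979]
```

```bash
cat > ov.py <<'E'
from fit import *
def box(x0,x1,y0,y1,z0,z1):
    return [np.array(e)/1e3 for e in [[(x0,y0,z),(x1,y0,z),(x1,y1,z),(x0,y1,z),(x0,y0,z)] for z in (z0,z1)]]
def overlay(p,g,name,crop,k,s=None,b=None,mk=None):
    a,bb,c,d=crop
    f=cv2.resize(p["frame"][bb:d,a:c,::-1],None,fx=k,fy=k,interpolation=cv2.INTER_CUBIC)
    L=[(box(-50,50,-170,180,14,14),(255,0,0)),(box(13.5,13.5,-75,118,44,44),(255,0,255)),(box(-13.5,-13.5,-75,118,26,26),(255,0,255))]
    th=np.linspace(0,2*np.pi,40)
    for x in (2,18): L.append(([np.c_[0*th+x,150+24*np.cos(th),42+24*np.sin(th)]/1e3],(0,255,0)))
    if s is not None: L.append((box(-12.5,12.5,s,s+24,41,41),(0,255,255)))
    if b is not None: L.append((box(-12,12,b-150,b,14,32),(0,255,0)))
    if mk is not None: L.append((box(-32,-18,mk-7,mk+7,26,26),(255,255,0)))
    for polys,col in L:
        for q in polys:
            u=(proj(p,J2W(g,q))-[a,bb]+.5)*k-.5
            cv2.polylines(f,[np.round(u*16).astype(np.int32)],False,col,1,cv2.LINE_AA,4)
    cv2.imwrite("pics/"+name,f)
E
python3 - <<'E'
from ov import *
import pickle
ps,pt=pickle.load(open("p0.pkl","rb"))
g=[0.5382,0.1859,-0.0885]
overlay(ps,g,"ovs1.png",(275,180,375,255),8,85,0,70)
overlay(pt,g,"ovt1.png",(230,170,380,240),5.3,85,0,70)
E
```

```text
(no output)
```

View pics/ovs1.png

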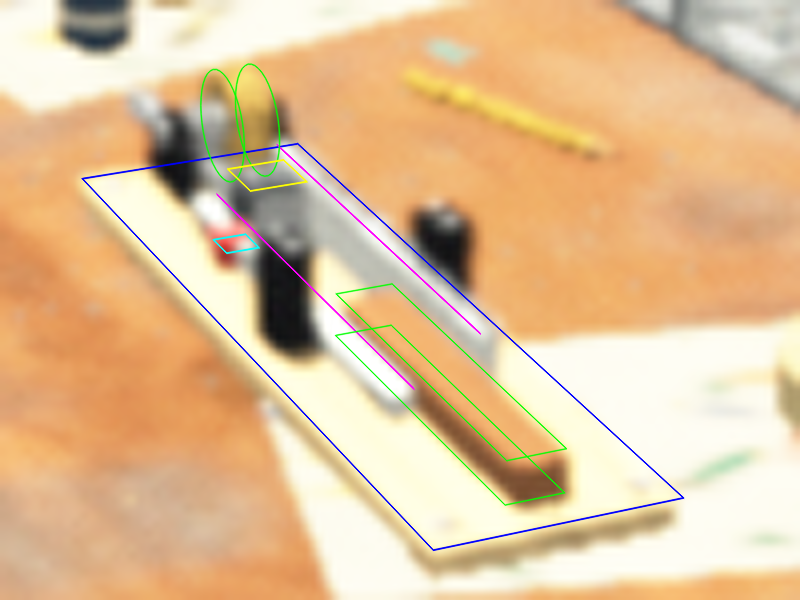

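View pics/ovt1.png

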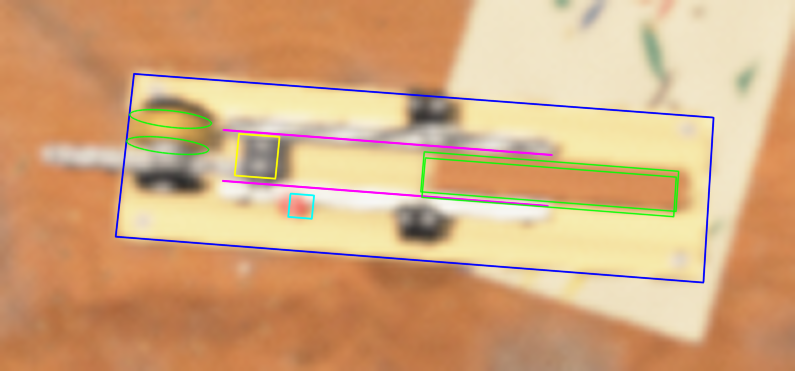

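```bash
cat >> fit.py <<'E'
G=[0.539,0.1855,-0.0885]
def tool():
    s=telemetry.state(); return np.array(s["tcp_pos"]),Rn.from_euler("xyz",s["tcp_rot"]).as_matrix(),s
def to(P,yawjaw=None,verbose=True):
    """needed shift (tool units) and turn (units) to world P with tool down, jaw axis along jig direction angle yawjaw"""
    p,R,s=tool(); sh=R.T@(np.array(P)-p)/0.08
    x=np.array([0,0,-1.]); out=[]
    if yawjaw is not None:
        for a in (yawjaw,yawjaw+np.pi):
            y=np.array([np.cos(a),np.sin(a),0]); T=np.c_[x,y,np.cross(x,y)]
            out.append(Rn.from_matrix(R.T@T).as_rotvec()/np.deg2rad(45))
    print("clk",round(s["clock"],2),"tcp",p.round(4),"F",np.round(s["contact_force"],1),"shift",sh.round(3),"turn",[o.round(3) for o in out],"w",round(float(s["grip_width"]),4)); return sh
E
python3 - <<'E'
from fit import *
p,R,s=tool(); print(R)
c=J2W(G,[[.01,.15,.066]])[0]; print(c)
to(c+[0,0,0.04],G[2]+np.pi/2)
to(c+[0,0,0.04],G[2])
E
```

```text
[[ 0.      0.3624  0.932 ]
 [ 0.0001  0.932  -0.3624]
 [-1.      0.0001 -0.    ]]
[0.5622 0.334  0.066 ]
clk 1.3 tcp [0.1993 0.5126 0.2313] F [ 0.8  0.  -0.3] shift [ 1.566 -0.437  5.037] turn [array([-0.359, -0.   , -0.   ]), array([ 3.641, -0.   ,  0.   ])] w 0.0854
clk 1.3 tcp [0.1993 0.5126 0.2313] F [ 0.8  0.  -0.3] shift [ 1.566 -0.437  5.037] turn [array([ 1.641, -0.   , -0.   ]), array([-2.359,  0.   , -0.   ])] w 0.0854
```

```bash
python3 -m handwheel '-0.36 0 0 0 -0.1 0.6 1; -0.36 0 0 0 -0.1 1 1; -0.36 0 0 0 -0.1 1 1' 20
python3 - <<'E'
from fit import *
c=J2W(G,[[.01,.15,.066]])[0]
to(c+[0,0,0.04],G[2]+np.pi/2)
E
```

```text
clock: 1.6
tcp_pos: [0.274, 0.475, 0.2311]
tcp_rot: [-0.343, 1.57, -0.428]
contact_force: [-0.6, -0.4, -0.6]
grip_width: 0.0442
clk 1.6 tcp [0.274  0.475  0.2311] F [-0.6 -0.4 -0.6] shift [ 1.568 -1.451  3.738] turn [array([0.005, 0.001, 0.   ]), array([-3.995, -0.001,  0.002])] w 0.0442
```

```bash
python3 -m handwheel '0 0 0 0 -0.2 0.5 1; 0 0 0 0 -0.4 1 1' >/dev/null; python3 -m handwheel '0 0 0 0 -0.2 0.5 1; 0 0 0 0 -0.4 1 1'>/dev/null;  python3 -m handwheel '0 0 0 0 -0.2 0.5 1; 0 0 0 0 -0.4 1 1'
python3 - <<'E'
from fit import *
c=J2W(G,[[.01,.15,.066]])[0]
to(c+[0,0,0.04],G[2]+np.pi/2)
E
```

```text
clock: 2.2
tcp_pos: [0.5073, 0.3578, 0.2318]
tcp_rot: [0.599, 1.569, 0.512]
contact_force: [1.4, 0.7, -0.4]
grip_width: 0.0003
clk 2.2 tcp [0.5073 0.3578 0.2318] F [ 1.4  0.7 -0.4] shift [ 1.573 -0.237  0.708] turn [array([ 0.002,  0.001, -0.001]), array([-3.998,  0.001,  0.002])] w 0.0003
```

```bash
python3 -m handwheel '0 0 0 0.5 -0.24 0.5 1; 0 0 0 1 -0.24 0.71 1;0 0 0 1 -0.24 0.71 1'; python3 -m handwheel '0 0 0 0.57 0 0 1; 0 0 0 0.57 0 0 1'
python3 - <<'E'
from ov import *
c=J2W(G,[[.01,.15,.066]])[0]
to(c+[0,0,0.04],G[2]+np.pi/2)
p,R,s=tool()
ps=snapshot("scene");pt=snapshot("top")
print(proj(ps,p),proj(pt,p))
overlay(ps,G,"s2.png",(275,160,375,235),8)
overlay(pt,G,"t2.png",(230,170,380,240),5.3)
u=(proj(ps,p)[0]-[275,160]+.5)*8;print(u);u=(proj(pt,p)[0]-[230,170]+.5)*5.3;print(u)
E
```

```text
clock: 2.5
tcp_pos: [0.5623, 0.3317, 0.1455]
tcp_rot: [-2.641, 1.564, -2.732]
contact_force: [-0.8, -0.8, 0.1]
grip_width: 0.0001
clock: 2.7
tcp_pos: [0.559, 0.331, 0.0955]
tcp_rot: [-2.659, 1.555, -2.752]
contact_force: [-0.3, -0.4, -0.7]
grip_width: 0.0001
clk 2.7 tcp [0.559  0.331  0.0955] F [-0.3 -0.4 -0.7] shift [-0.132  0.041  0.035] turn [array([-0.005, -0.018,  0.009]), array([3.995, 0.015, 0.028])] w 0.0001
[[304.3721 180.5415]] [[259.9119 191.5024]]
[238.9769 168.3324]
[161.1832 116.6125]
```

View pics/s2.png

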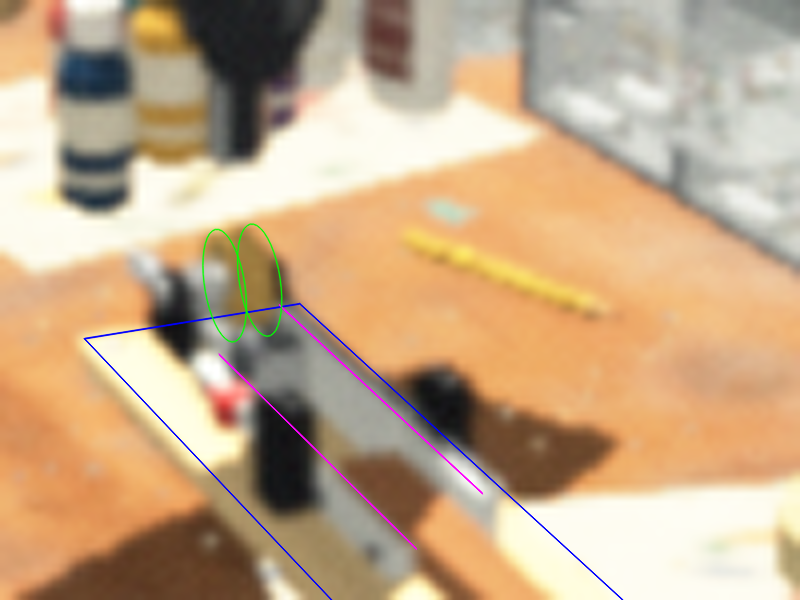

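View pics/t2.png

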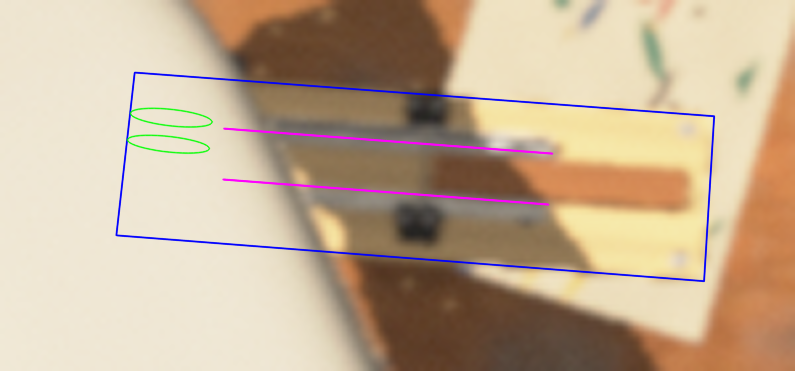

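The model overlay agrees with the jig to within about 2 mm in both views. The shut fingertips show at about (233,158) in the scene zoom, roughly 1 px from their projected point. Next I'll go to just short of the crown and feel for it.

```bash
cat > w.py <<'E'
from fit import *
import sys
a=[float(v) for v in sys.argv[1:4]]
to(J2W(G,[[a[0]/1e3,a[1]/1e3,a[2]/1e3]])[0],G[2]+np.pi/2)
p,R,s=tool();x,y,t=G;d=p[:2]-[x,y];c,q=np.cos(t),np.sin(t)
print("jig mm",np.round([1e3*(c*d[0]+q*d[1]),1e3*(-q*d[0]+c*d[1]),1e3*p[2]],1))
E
python3 -m handwheel '0 0 0 0.12 -0.08 0.03 1; 0 0 0 0.22 -0.08 0.03 1; 0 0 0 0.22 -0.08 0.03 1'; python3 w.py 10 140 70
```

```text
clock: 3.1
tcp_pos: [0.5625, 0.3254, 0.0831]
tcp_rot: [-2.668, 1.562, -2.759]
contact_force: [0.1, -0.5, 0.1]
grip_width: -0.0002
clk 3.1 tcp [0.5625 0.3254 0.0831] F [ 0.1 -0.5  0.1] shift [ 0.164 -0.018 -0.012] turn [array([-0.003, -0.01 ,  0.005]), array([3.997, 0.008, 0.015])] w -0.0002
jig mm [ 11.1 141.5  83.1]
```

```bash
python3 -m handwheel '0 -0.01 0.005 0.12 -0.02 -0.01 1; 0 -0.01 0.005 0.12 -0.02 -0.01 1; 0 -0.01 0.005 0.12 -0.02 -0.01 1';  python3 w.py 10 140 70; python3 -m handwheel '0 0 0 0 0 0 1;0 0 0 0 0 0 1';  python3 w.py 10 140 68
```

```text
clock: 3.4
tcp_pos: [0.5616, 0.324, 0.0741]
tcp_rot: [0.318, 1.57, 0.227]
contact_force: [-0.1, 0.2, -0.1]
grip_width: -0.0001
clk 3.4 tcp [0.5616 0.324  0.0741] F [-0.1  0.2 -0.1] shift [ 0.052  0.001 -0.003] turn [array([-0.003,  0.001, -0.   ]), array([ 3.997, -0.   , -0.001])] w -0.0001
jig mm [ 10.3 139.9  74.1]
clock: 3.6
tcp_pos: [0.5618, 0.3241, 0.0747]
tcp_rot: [0.446, 1.57, 0.355]
contact_force: [0.7, 1.0, -0.5]
grip_width: -0.0001
clk 3.6 tcp [0.5618 0.3241 0.0747] F [ 0.7  1.  -0.5] shift [ 0.084 -0.002 -0.006] turn [array([-0.003,  0.001, -0.001]), array([ 3.997, -0.001, -0.002])] w -0.0001
jig mm [ 10.5 140.1  74.7]
```

```bash
python3 -m handwheel '0 0 0 0.07 0 -0.01 1; 0 0 0 0.07 0 -0.01 1'; for i in 1; do python3 -m handwheel '0 0 0 0.02 0 0 1; 0 0 0 0.02 0 0 1'; done; python3 w.py 10 140 66
```

```text
clock: 3.8
tcp_pos: [0.5607, 0.3242, 0.0685]
tcp_rot: [0.548, 1.57, 0.457]
contact_force: [-0.2, 0.3, 0.5]
grip_width: 0.0
clock: 4.0
tcp_pos: [0.5605, 0.3241, 0.0664]
tcp_rot: [-2.636, 1.57, -2.727]
contact_force: [0.7, 0.4, -0.4]
grip_width: 0.0
clk 4.0 tcp [0.5605 0.3241 0.0664] F [ 0.7  0.4 -0.4] shift [0.005 0.001 0.01 ] turn [array([-0.003, -0.   ,  0.   ]), array([3.997, 0.   , 0.001])] w 0.0
jig mm [  9.2 139.9  66.4]
```

```bash
python3 -m handwheel '0 0 0 0.02 0 0 1; 0 0 0 0.02 0 0 1'; python3 w.py 10 140 66
```

```text
clock: 4.2
tcp_pos: [0.5607, 0.3242, 0.0659]
tcp_rot: [0.528, 1.57, 0.437]
contact_force: [-2.1, -1.0, 6.7]
grip_width: 0.0002
clk 4.2 tcp [0.5607 0.3242 0.0659] F [-2.1 -1.   6.7] shift [-0.002 -0.001  0.008] turn [array([-0.003,  0.001, -0.001]), array([ 3.997, -0.001, -0.001])] w 0.0002
jig mm [  9.4 140.1  65.9]
```

```bash
python3 -m handwheel '0 0 0 0.016 0 0.005 1; 0 0 0 0.016 0.05 0.005 1; 0 0 0 0.016 0.1 0.005 1; 0 0 0 0.016 0.15 0.005 1; 0 0 0 0.016 0.2 0.005 1; 0 0 0 0.016 0.25 0.005 1; 0 0 0 0.016 0.25 0.005 1'; python3 w.py 10 160 66
```

```text
clock: 4.9
tcp_pos: [0.5631, 0.3445, 0.0648]
tcp_rot: [0.643, 1.569, 0.552]
contact_force: [-0.8, 1.1, 3.2]
grip_width: 0.0001
clk 4.9 tcp [0.5631 0.3445 0.0648] F [-0.8  1.1  3.2] shift [-0.015 -0.007  0.001] turn [array([-0.003,  0.002, -0.001]), array([ 3.997, -0.002, -0.002])] w 0.0001
jig mm [  9.9 160.5  64.8]
```

Run:
```python
from ov import *
ps=snapshot("scene"); save(ps,"s3.png",(285,170,345,215),13)
```

```text
(no output)
```

View pics/s3.png

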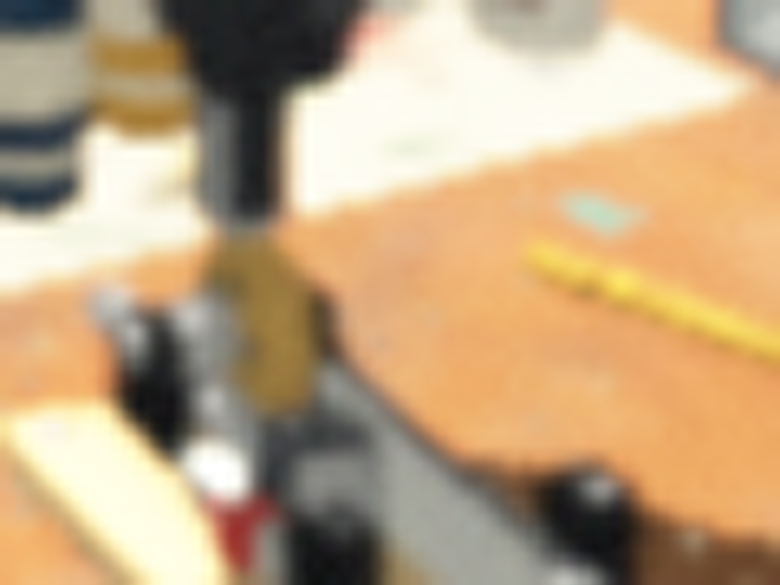

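Run:
```python
from ov import *
import pickle
ps,pt=pickle.load(open("p0.pkl","rb")); save(ps,"s0b.png",(285,170,345,215),13)
```

```text
(no output)
```

View pics/s0b.png

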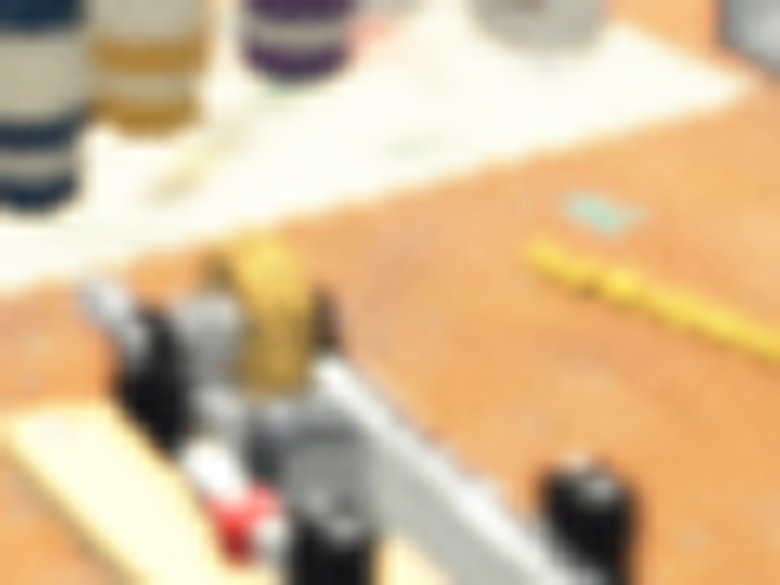

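```bash
cat > prof.py <<'E'
from ov import *
def strip(p,g,xs,ys,z):
    X,Y=np.meshgrid(xs,ys); P=np.c_[X.ravel(),Y.ravel(),0*X.ravel()+z]/1e3
    u=proj(p,J2W(g,P)).astype(np.float32).reshape(X.shape+(2,))
    return cv2.remap(p["frame"].astype(np.float32),u[...,0],u[...,1],cv2.INTER_CUBIC)
def rect(p,g,name,z,k=5,x=(-50,40),y=(30,180)):
    # rectified view: columns = y (30..180) , rows = x
    s=strip(p,g,np.arange(x[0],x[1],1/k),np.arange(y[0],y[1],1/k),z)
    im=np.transpose(s,(1,0,2))[::-1]
    cv2.imwrite("pics/"+name,np.clip(im[:,:,::-1],0,255).astype(np.uint8))
E
python3 - <<'E'
from prof import *
import pickle
ps,pt=pickle.load(open("p0.pkl","rb"))
rect(pt,G,"rt0.png",41); rect(ps,G,"rs0.png",41)
ys=np.arange(50,130,2.)
for n,p in (("top",pt),("scene",ps)):
    m=strip(p,G,np.arange(-7,8,1.),ys,41).mean(1); print(n,"stop"); print(np.c_[ys,m].round(0).astype(int).tolist())
    r=strip(p,G,np.arange(-30,-20,1.),ys,27).mean(1); red=r[:,0]-(r[:,1]+r[:,2])/2; print("red",np.c_[ys,red].round(0).astype(int).tolist())
E
```

```text
top stop
[[50, 244, 226, 164], [52, 244, 226, 163], [54, 244, 226, 163], [56, 244, 226, 163], [58, 244, 226, 163], [60, 244, 225, 163], [62, 244, 225, 163], [64, 244, 226, 163], [66, 244, 226, 163], [68, 244, 226, 163], [70, 244, 224, 161], [72, 242, 220, 156], [74, 235, 205, 144], [76, 214, 179, 127], [78, 180, 150, 110], [80, 146, 124, 98], [82, 125, 112, 97], [84, 118, 110, 103], [86, 118, 113, 111], [88, 124, 119, 118], [90, 134, 129, 126], [92, 146, 140, 136], [94, 154, 149, 143], [96, 155, 149, 144], [98, 150, 143, 139], [100, 141, 135, 132], [102, 143, 135, 129], [104, 162, 147, 134], [106, 193, 169, 145], [108, 221, 195, 158], [110, 233, 212, 167], [112, 238, 218, 169], [114, 235, 215, 167], [116, 231, 206, 160], [118, 218, 191, 150], [120, 202, 176, 140], [122, 191, 165, 131], [124, 185, 159, 125], [126, 182, 155, 121], [128, 178, 152, 118]]
red [[50, 32], [52, 34], [54, 35], [56, 36], [58, 38], [60, 40], [62, 43], [64, 48], [66, 66], [68, 86], [70, 103], [72, 106], [74, 97], [76, 93], [78, 92], [80, 92], [82, 81], [84, 64], [86, 50], [88, 40], [90, 36], [92, 33], [94, 33], 
[... 749 characters left out ...]
 173, 173, 166], [104, 173, 171, 161], [106, 171, 165, 152], [108, 167, 158, 140], [110, 164, 150, 125], [112, 163, 144, 111], [114, 162, 140, 98], [116, 163, 137, 89], [118, 164, 134, 81], [120, 164, 133, 76], [122, 164, 132, 73], [124, 164, 132, 73], [126, 164, 132, 73], [128, 163, 132, 74]]
red [[50, 3], [52, 4], [54, 6], [56, 8], [58, 12], [60, 18], [62, 25], [64, 35], [66, 50], [68, 71], [70, 91], [72, 109], [74, 120], [76, 121], [78, 112], [80, 98], [82, 82], [84, 65], [86, 48], [88, 36], [90, 25], [92, 15], [94, 7], [96, 3], [98, 4], [100, 5], [102, 4], [104, 4], [106, 5], [108, 7], [110, 8], [112, 9], [114, 10], [116, 11], [118, 11], [120, 10], [122, 9], [124, 9], [126, 8], [128, 7]]
```

View pics/rt0.png

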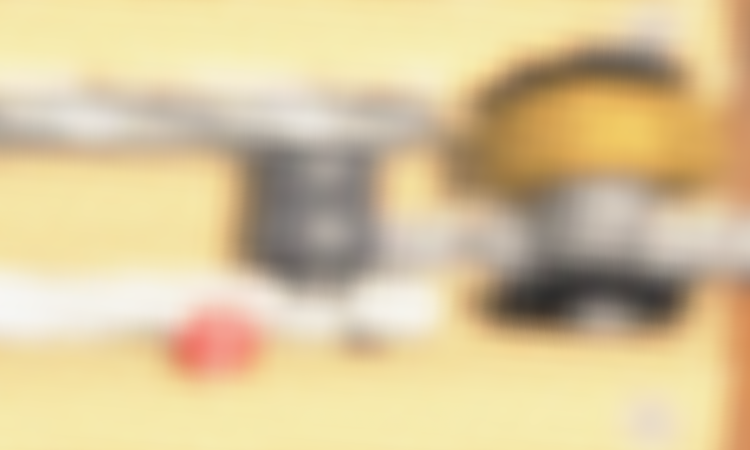

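View pics/rs0.png

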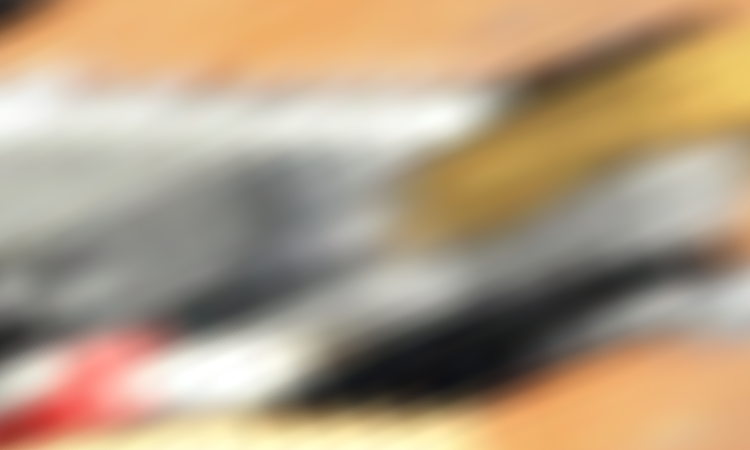

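Run:
```python
from prof import *
import pickle
ps,pt=pickle.load(open("p0.pkl","rb"))
rect(pt,G,"rt0c.png",28,12,(-40,0),(55,120)); 
f=pt["frame"]; u=proj(pt,J2W(G,[[-.018,.0755,.028],[-.018,.095,.028],[-.018,.113,.028]])); print(u)
cv2.imwrite("pics/rt0d.png",cv2.resize(f[190:216,262:300,::-1],None,fx=20,fy=20,interpolation=cv2.INTER_NEAREST))
```

```text
[[284.8607 205.6996]
 [278.6702 205.2216]
 [272.9648 204.781 ]]
```

View pics/rt0c.png

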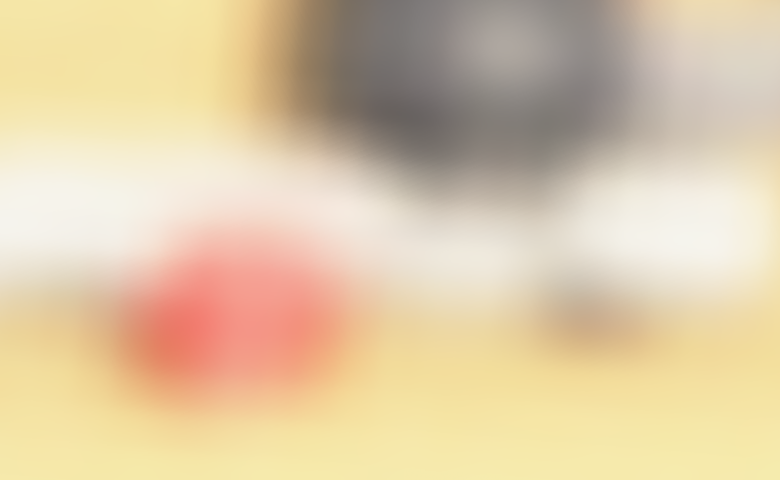

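View pics/rt0d.png

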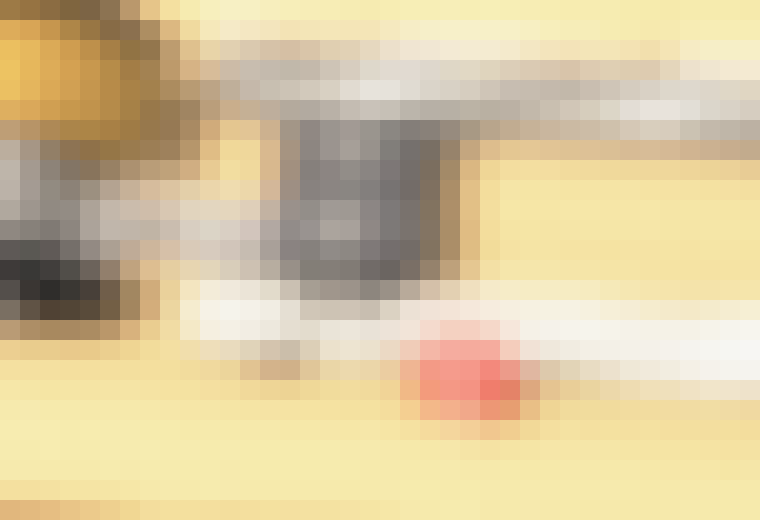

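```bash
python3 -m handwheel '0 0 0 -0.06 0 0 1; 0 0 0 -0.06 -0.24 0 1; 0 0 0 -0.06 -0.25 0 1; 0 0 0 -0.02 -0.25 0 1; 0 0 0 -0.02 -0.25 0 1'; python3 w.py 10 141 66
```

```text
clock: 5.45
tcp_pos: [0.5615, 0.3247, 0.0661]
tcp_rot: [0.632, 1.569, 0.541]
contact_force: [-0.0, -0.7, -0.3]
grip_width: -0.0
clk 5.45 tcp [0.5615 0.3247 0.0661] F [-0.  -0.7 -0.3] shift [ 0.002  0.005 -0.001] turn [array([-0.003,  0.002, -0.001]), array([ 3.997, -0.002, -0.003])] w -0.0
jig mm [ 10.1 140.6  66.1]
```

```bash
python3 -m handwheel '0 0 0 0.017 0 0 1; 0 0 0 0.019 0 0 1;0 0 0 0.019 0.05 0 1; 0 0 0 0.019 0.1 0 1; 0 0 0 0.019 0.15 0 1; 0 0 0 0.019 0.175 0 1; 0 0 0 0.019 0.175 0 1';  python3 w.py 10 155 66;  python3 -m handwheel '0 0 0 -0.3 0 0 1; 0 0 0 -0.8 0 0 1; 0 0 0 -1 0 0 1;0 0 0 -1 0 0 1'; python3 w.py 10 155 66
```

```text
clock: 6.15
tcp_pos: [0.5629, 0.3393, 0.0657]
tcp_rot: [0.528, 1.568, 0.437]
contact_force: [-2.9, -1.6, 10.8]
grip_width: 0.0001
clk 6.15 tcp [0.5629 0.3393 0.0657] F [-2.9 -1.6 10.8] shift [-0.004 -0.004 -0.002] turn [array([-0.002,  0.003, -0.002]), array([ 3.998, -0.003, -0.005])] w 0.0001
jig mm [ 10.2 155.3  65.7]
clock: 6.55
tcp_pos: [0.5637, 0.3402, 0.1485]
tcp_rot: [0.543, 1.563, 0.453]
contact_force: [0.1, 0.8, 0.9]
grip_width: -0.0002
clk 6.55 tcp [0.5637 0.3402 0.1485] F [0.1 0.8 0.9] shift [ 1.031 -0.021 -0.019] turn [array([-0.002,  0.008, -0.005]), array([ 3.998, -0.008, -0.013])] w -0.0002
jig mm [ 10.9 156.3 148.5]
```

```bash
python3 -m handwheel '0 0 0 0 -0.5 0 1; 0 0 0 0 -1 0 1'>/dev/null;python3 -m handwheel '0 0 0 0 -0.5 0 1; 0 0 0 0 -1 0 1'>/dev/null;python3 -m handwheel '0 0 0 0 -0.5 0 1; 0 0 0 0 -1 0 1'>/dev/null;python3 -m handwheel '0 0 0 0 -0.5 0 1; 0 0 0 0 -1 0 1';python3 -m handwheel '0 0 0 0 -0.4 0 1; 0 0 0 0 -0.8 0 1; 0 0 0 0 -0.8 0 1';  python3 w.py 0 -200 148
python3 - <<'E'
from prof import *
import pickle
ps=snapshot("scene");pt=snapshot("top");pickle.dump((ps,pt),open("p1.pkl","wb"))
save(ps,"s4.png",(285,170,345,215),13); save(pt,"t4.png",(230,170,380,240),5.3)
cv2.imwrite("pics/t4d.png",cv2.resize(pt["frame"][190:216,262:300,::-1],None,fx=20,fy=20,interpolation=cv2.INTER_NEAREST))
E
```

```text
clock: 7.35
tcp_pos: [0.5324, 0.0181, 0.1421]
tcp_rot: [1.587, 1.568, 1.501]
contact_force: [0.8, -0.3, -0.7]
grip_width: -0.0002
clock: 7.65
tcp_pos: [0.5264, -0.0485, 0.1406]
tcp_rot: [2.143, 1.568, 2.054]
contact_force: [-0.3, 0.4, 0.3]
grip_width: -0.0003
clk 7.65 tcp [ 0.5264 -0.0485  0.1406] F [-0.3  0.4  0.3] shift [-0.091  0.428 -0.102] turn [array([-0.001, -0.002, -0.003]), array([ 3.999, -0.005,  0.004])] w -0.0003
jig mm [   8.1 -234.2  140.6]
```

View pics/t4.png

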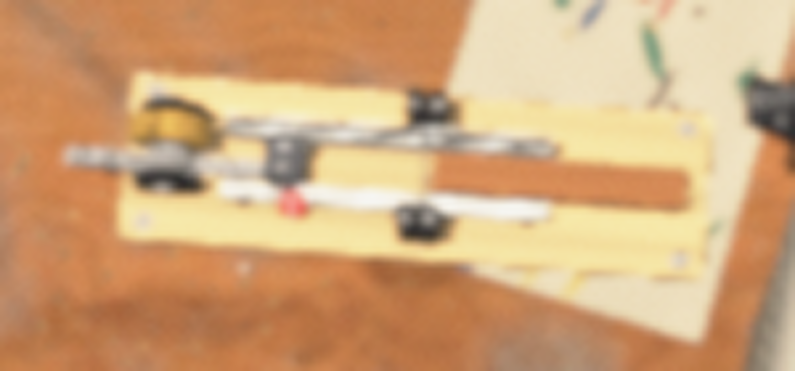

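View pics/s4.png

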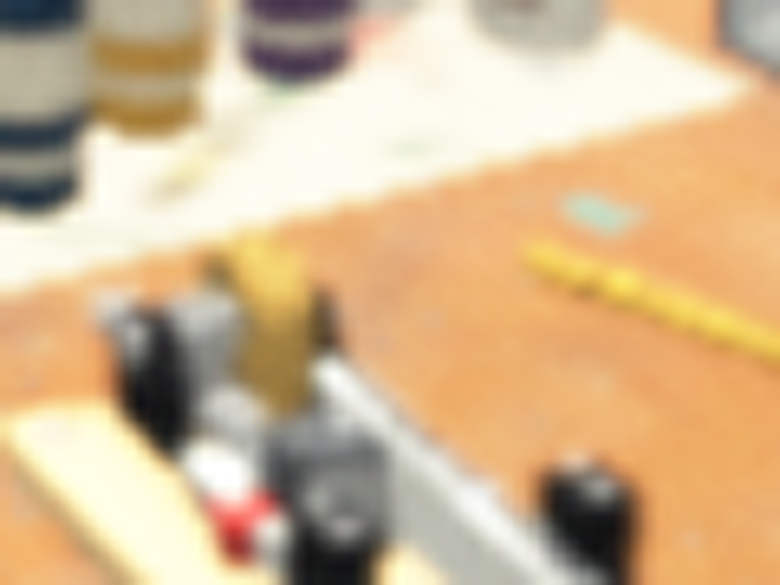

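View pics/t4d.png

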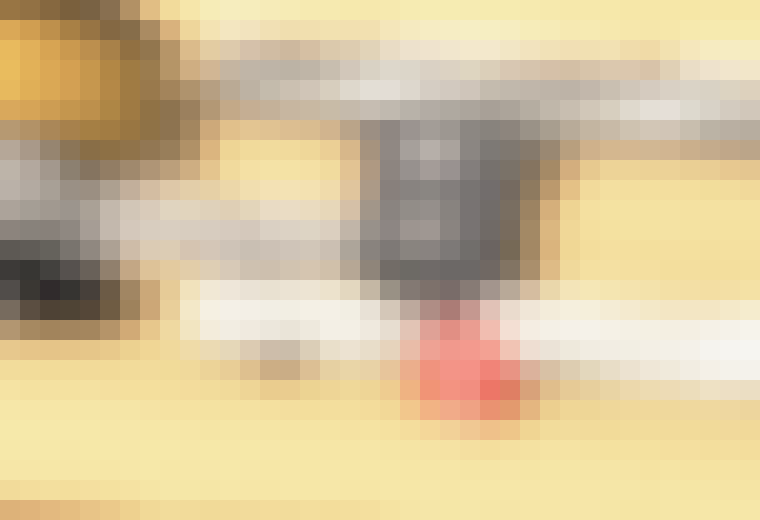

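```bash
cat > meas.py <<'E'
from prof import *
import pickle
def prof(p,z,x0,x1,y0=55,y1=120,st=.25):
    ys=np.arange(y0,y1,st); return ys,strip(p,G,np.arange(x0,x1,.5),ys,z).mean(1)
def edges(p):
    ys,m=prof(p,41,-3,8,55,115); b=m[:,0]-0*m[:,2]
    # front edge: 50% crossing between bed(244) and dark; red channel
    i=np.argmin(b[:int(60/.25)]); lo=b[i]; hi=np.median(b[:20]); h=(lo+hi)/2
    j=np.where(b[:i]>h)[0][-1]; f=ys[j]+.25*(b[j]-h)/(b[j]-b[j+1]); return f,lo,hi
def shift(pa,pb,z=41,x0=-9,x1=9,y0=60,y1=112):
    ys,a=prof(pa,z,x0,x1,y0,y1); best=[]
    ds=np.arange(0,25,.1)
    for d in ds:
        _,b=prof(pb,z,x0,x1,y0-d,y1-d); n=min(len(a),len(b)); w=(ys[:n]>72)&(ys[:n]<103)
        best.append(((a[:n]-b[:n])[w]**2).mean())
    k=int(np.argmin(best)); return ds[k],best[k]
def redc(p,z=28,x0=-31,x1=-22):
    ys,r=prof(p,z,x0,x1,60,94); q=r[:,0]-r[:,1]; base=np.minimum(q[0],q[-1]) ; q=np.clip(q-np.interp(ys,[ys[0],ys[-1]],[q[0],q[-1]])-10,0,None); return (ys*q).sum()/q.sum()
E
python3 - <<'E'
from meas import *
a=pickle.load(open("p0.pkl","rb"));b=pickle.load(open("p1.pkl","rb"))
print("top front",edges(a[1]),edges(b[1]),"shift",shift(a[1],b[1]))
print("scene shift",shift(a[0],b[0]))
for i,n in ((1,"top"),(0,"scene")): print(n,"red",redc(a[i]),redc(b[i]))
E
```

```text
top front (np.float64(78.1692954748869), np.float32(115.9512), np.float32(242.81924)) (np.float64(63.756943605840206), np.float32(115.78355), np.float32(237.12059)) shift (np.float64(13.8), np.float32(15.337029))
scene shift (np.float64(13.700000000000001), np.float32(28.665287))
top red 74.44346271855694 74.69878838386539
scene red 74.23010767037417 73.96730976589
```

Run:
```python
from meas import *
a=pickle.load(open("p0.pkl","rb"));b=pickle.load(open("p1.pkl","rb"))
def edge(p,z,x0,x1,y0,y1,ch=2):
    ys,m=prof(p,z,x0,x1,y0,y1); v=m[:,ch]; h=(np.median(v[:8])+np.median(v[-8:]))/2; s=np.sign(v-h); j=np.where(s[:-1]!=s[1:])[0]
    return [round(float(ys[k]+.25*(v[k]-h)/(v[k]-v[k+1])),2) for k in j]
for nm,P in (("p0",a),("p1",b)):
  t=P[1]
  print("base +y end",[edge(t,14,x,x+10,168,192) for x in(-45,-35)],[edge(t,14,x,x+8,168,192) for x in (25,35)])
  print("base -y end",[edge(t,14,x,x+10,-182,-155) for x in(-45,-30,20,35)])
  print("lip ends",edge(t,26,-20,-15,108,126),edge(t,26,-20,-15,-88,-62))
  print("stop front",[edge(t,41,x,x+4,60,88,0) for x in (-10,-6,-2,2,6)] if nm=="p0" else [edge(t,41,x,x+4,46,74,0) for x in (-10,-6,-2,2,6)])
  print("stop back",[edge(t,41,x,x+2,97,112,2) for x in (4,6,8)] if nm=="p0" else [edge(t,41,x,x+2,83,99,2) for x in (4,6,8)])
  print("batten head",[edge(t,32,x,x+4,-18,6) for x in (-8,-2,4)],"tail",[edge(t,32,x,x+4,-168,-145) for x in (-8,-2,4)])
```

```text
base +y end [[179.3], [180.76]] [[170.29], [180.41]]
base -y end [[-179.26], [-181.43, -173.13], [-173.19], [-172.75]]
lip ends [121.03] [-74.54]
stop front [[77.34], [77.68], [78.27], [78.13], [77.35]]
stop back [[108.36], [97.04, 108.94], [97.64, 108.32, 111.47]]
batten head [[-4.51], [-5.4], [-6.13]] tail [[-158.59], [-157.81], [-157.83]]
base +y end [[179.32], [180.8]] [[170.08], [180.42]]
base -y end [[-179.25], [-181.51, -173.18], [-172.88], [-172.83]]
lip ends [120.81] [-74.38]
stop front [[64.85], [65.02], [64.47], [63.02], [62.01]]
stop back [[84.82], [85.59], [85.28]]
batten head [[-4.67], [-5.66], [-6.02]] tail [[-158.52], [-157.96], [-157.92]]
```

Run:
```python
from meas import *
b=pickle.load(open("p1.pkl","rb"))
rect(b[1],G,"rt1.png",41,10,(-40,20),(45,120))
rect(b[1],G,"rt1b.png",28,10,(-40,20),(45,120))
```

```text
(no output)
```

View pics/rt1.png

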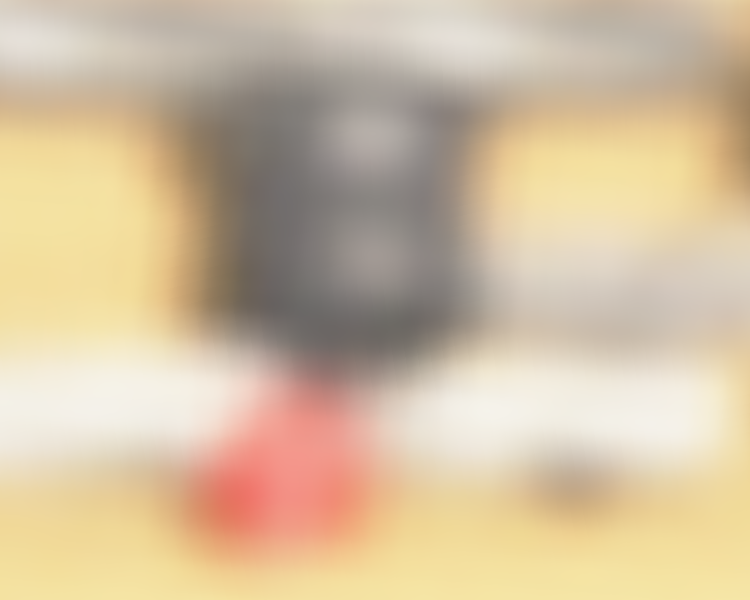

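```bash
python3 -m handwheel '0 0 0 0 0.5 0 1; 0 0 0 0 1 0.01 1'>/dev/null;python3 -m handwheel '0 0 0 0 0.5 0 1; 0 0 0 0 1 0.01 1'>/dev/null;python3 -m handwheel '0 0 0 0 0.5 0 1; 0 0 0 0 1 0.01 1'>/dev/null;python3 -m handwheel '0 0 0 0 0.5 0 1; 0 0 0 0 1 0 1; 0 0 0 0 1 0 1';  python3 w.py 10 143 76
```

```text
clock: 8.65
tcp_pos: [0.5538, 0.2858, 0.1393]
tcp_rot: [2.377, 1.563, 2.297]
contact_force: [-0.1, 0.0, 0.0]
grip_width: 0.0001
clk 8.65 tcp [0.5538 0.2858 0.1393] F [-0.1  0.   0. ] shift [0.793 0.517 0.06 ] turn [array([ 0.011, -0.007, -0.007]), array([-3.988,  0.01 , -0.011])] w 0.0001
jig mm [  5.9 101.3 139.3]
```

```bash
python3 -m handwheel '0 0 0 0 0.5 0.06 1; 0.01 -0.007 -0.007 0.4 0.52 0.06 1; 0.01 -0.007 -0.007 0.79 0.52 0.06 1; 0.01 -0.007 -0.007 0.79 0.52 0.06 1; 0.01 -0.007 -0.007 0.79 0.52 0.06 1'; python3 w.py 10 143 66.5
```

```text
clock: 9.15
tcp_pos: [0.5609, 0.3276, 0.0762]
tcp_rot: [-2.558, 1.569, -2.644]
contact_force: [0.7, 0.0, 0.3]
grip_width: -0.0005
clk 9.15 tcp [0.5609 0.3276 0.0762] F [0.7 0.  0.3] shift [ 0.122 -0.006  0.009] turn [array([ 0.002, -0.002,  0.001]), array([-3.998, -0.002, -0.003])] w -0.0005
jig mm [  9.3 143.5  76.2]
```

```bash
python3 -m handwheel '0 0 0 0.08 0 0.01 1; 0 0 0 0.12 0 0.01 1; 0 0 0 0.12 0 0.01 1'; python3 w.py 10 143 65
```

```text
clock: 9.45
tcp_pos: [0.5619, 0.3274, 0.067]
tcp_rot: [-2.565, 1.57, -2.652]
contact_force: [-0.1, 0.4, -0.0]
grip_width: 0.0001
clk 9.45 tcp [0.5619 0.3274 0.067 ] F [-0.1  0.4 -0. ] shift [ 0.026 -0.004 -0.004] turn [array([ 0.002, -0.001,  0.001]), array([-3.998, -0.001, -0.002])] w 0.0001
jig mm [ 10.3 143.3  67. ]
```

```bash
python3 -m handwheel '0 0 0 0.028 0 0 1; 0 0 0 0.03 0 0 1;0 0 0 0.03 0.04 0 1; 0 0 0 0.03 0.08 0 1; 0 0 0 0.03 0.12 0 1; 0 0 0 0.03 0.135 0 1; 0 0 0 0.03 0.135 0 1';  python3 w.py 10 155 66;  python3 -m handwheel '0 0 0 -0.3 0 0 1; 0 0 0 -0.8 0 0 1; 0 0 0 -1 0 0 1;0 0 0 -1 0 0 1'; python3 w.py 10 155 66
python3 -m handwheel '0 0 0 0 -0.5 0 1; 0 0 0 0 -1 0 1'>/dev/null;python3 -m handwheel '0 0 0 0 -0.5 0 1; 0 0 0 0 -1 0 1'>/dev/null;python3 -m handwheel '0 0 0 0 -0.5 0 1; 0 0 0 0 -1 0 1'>/dev/null;python3 -m handwheel '0 0 0 0 -0.5 0 1; 0 0 0 0 -1 0 1; 0 0 0 0 -1 0 1; 0 0 0 0 -1 0 1';  python3 w.py 0 -200 148
python3 - <<'E'
from meas import *
a=pickle.load(open("p0.pkl","rb"));
ps=snapshot("scene");pt=snapshot("top");pickle.dump((ps,pt),open("p2.pkl","wb"))
b=(ps,pt)
print("top shift",shift(a[1],b[1]),"scene shift",shift(a[0],b[0]),edges(b[1]))
save(ps,"s5.png",(285,170,345,215),13); save(pt,"t5.png",(230,170,380,240),5.3)
rect(b[1],G,"rt2.png",41,10,(-40,20),(45,120))
E
```

```text
clock: 10.15
tcp_pos: [0.5632, 0.3379, 0.0659]
tcp_rot: [-0.701, 1.57, -0.789]
contact_force: [-1.5, -2.0, 7.2]
grip_width: 0.0002
clk 10.15 tcp [0.5632 0.3379 0.0659] F [-1.5 -2.   7.2] shift [-0.001  0.013 -0.008] turn [array([0.002, 0.001, 0.001]), array([-3.998, -0.001,  0.001])] w 0.0002
jig mm [ 10.7 154.   65.9]
clock: 10.55
tcp_pos: [0.5645, 0.3384, 0.1494]
tcp_rot: [0.375, 1.565, 0.288]
contact_force: [0.4, 1.5, -0.7]
grip_width: -0.0002
clk 10.55 tcp [0.5645 0.3384 0.1494] F [ 0.4  1.5 -0.7] shift [ 1.042  0.003 -0.03 ] turn [array([ 0.001,  0.007, -0.003]), array([-3.999,  0.004,  0.011])] w -0.0002
jig mm [ 11.9 154.6 149.4]
clock: 11.55
tcp_pos: [0.5346, 0.0153, 0.1455]
tcp_rot: [0.653, 1.568, 0.565]
contact_force: [0.2, 0.9, -0.4]
grip_width: 0.0
clk 11.55 tcp [0.5346 0.0153 0.1455] F [ 0.2  0.9 -0.4] shift [-0.032 -0.375 -0.133] turn [array([ 0.001,  0.003, -0.002]), array([-3.999,  0.004,  0.005])] w 0.0
jig mm [  10.6 -170.   145.5]
top shift (np.float64(18.0), np.float32(6.470884)) scene shift (np.float64(16.5), np.float32(87.81132)) (np.float64(60.30589148774743), np.float32(116.46291), np.float32(212.54756))
```

View pics/rt2.png

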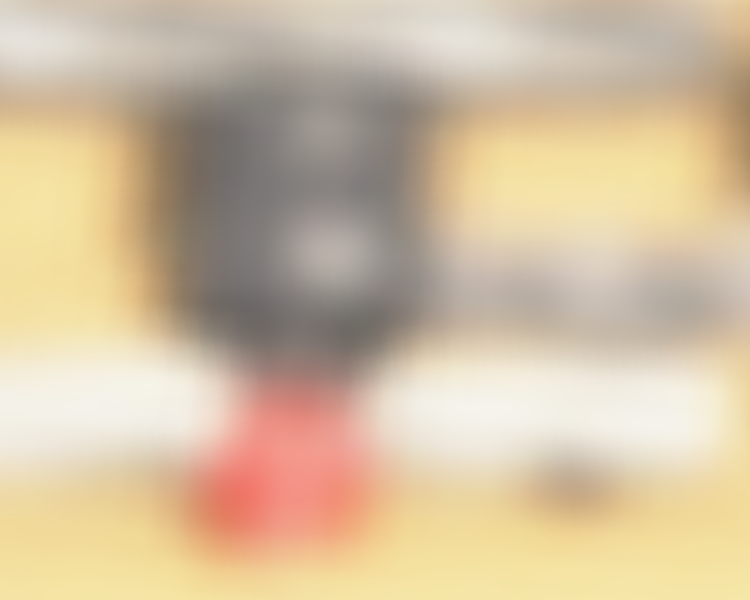

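View pics/s5.png

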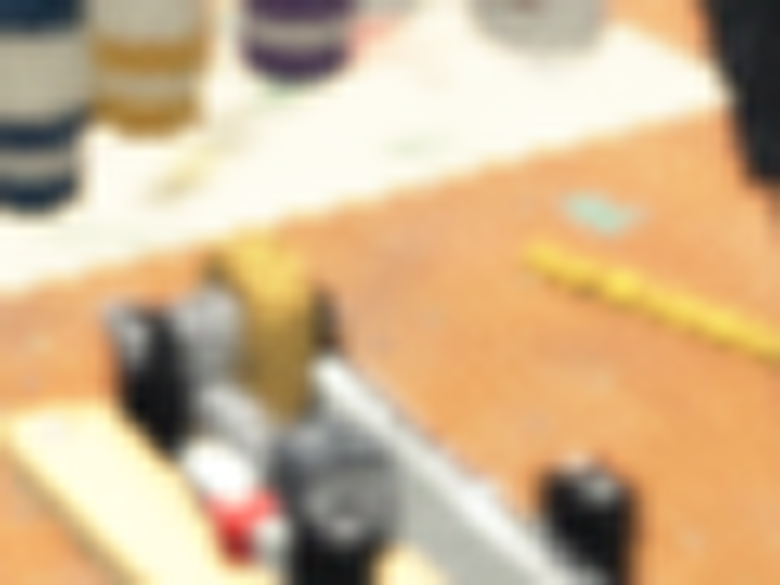

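```bash
cat > mfit.py <<'E'
from meas import *
from scipy.special import erf
from scipy.optimize import least_squares
def stp(y,e,s): return .5*(1+erf((y-e)/s/2**.5))
def fitstop(p,s0,x0=5.5,x1=10,ch=0):
    ys,m=prof(p,41,x0,x1,s0-18,s0+34); v=m[:,ch]
    def mod(q):
        s,w,sg,bed1,fc,top,bed2=q
        return bed1+(fc-bed1)*stp(ys,s-3.1,sg)+(top-fc)*stp(ys,s,sg)+(bed2-top)*stp(ys,s+w,sg)
    r=least_squares(lambda q:mod(q)-v,[s0,24,2,v[:8].mean(),110,130,v[-8:].mean()],bounds=([s0-10,23.99,1,0,0,0,0],[s0+10,24.01,4,255,255,255,255]))
    r2=least_squares(lambda q:mod(q)-v,[s0,24,2,v[:8].mean(),110,130,v[-8:].mean()],bounds=([s0-10,18,1,0,0,0,0],[s0+10,32,4,255,255,255,255]))
    return r.x.round(2),round((r.fun**2).mean()**.5,1),r2.x.round(2),round((r2.fun**2).mean()**.5,1)
E
python3 - <<'E'
from mfit import *
for n,s0 in (("p0.pkl",81),("p1.pkl",67),("p2.pkl",63)):
    p=pickle.load(open(n,"rb"))[1]; print(n)
    for xx in ((6,11),(-9,-6)):
        for ch in (0,2): print(xx,ch,*fitstop(p,s0,*xx,ch))
    ys,m=prof(p,28,-31,-20,58,92,1.); q=m[:,0]-m[:,1]; print("R-G",q.astype(int).tolist()); 
    for x in (-33,-30,-27,-24,-21,-18): print(x,round(redc(p,28,x,x+3),2),end="; ")
    print()
E
```

```text
p0.pkl
(6, 11) 0 [ 83.17  24.01   3.98 219.96   0.   152.88 229.57] 6.0 [ 83.14  24.13   3.99 220.11   0.   152.95 230.19] 5.9
(6, 11) 2 [ 83.5   24.01   4.   147.33  16.57 142.23 145.92] 4.5 [ 83.48  25.79   4.   147.36  16.48 142.26 146.83] 4.5
(-9, -6) 0 [ 82.63  24.01   3.46 243.35   0.   147.4  224.15] 8.4 [ 82.51  24.68   3.49 244.09   0.   147.94 227.63] 8.3
(-9, -6) 2 [ 81.86  24.01   3.66 158.03   0.   135.99 195.51] 8.5 [ 81.36  25.79   3.66 159.79   0.   136.34 201.9 ] 8.0
R-G [17, 18, 18, 20, 23, 27, 31, 41, 52, 62, 74, 85, 91, 95, 96, 92, 87, 84, 83, 83, 82, 81, 79, 72, 64, 54, 43, 35, 28, 23, 19, 17, 16, 15]
-33 73.68; -30 74.1; -27 74.6; -24 75.1; -21 75.27; -18 75.84; 
p1.pkl
(6, 11) 0 [ 69.4   24.01   4.   212.11   0.   152.85 213.76] 9.8 [ 68.68  27.4    4.   215.08   0.   154.1  235.26] 8.6
(6, 11) 2 [ 69.63  23.99   4.   143.67  18.08 143.5  139.82] 7.8 [ 69.5   32.     4.   143.78  21.02 141.83 153.01] 7.8
(-9, -6) 0 [ 69.61  23.99   3.35 243.18   0.   135.79 228.57] 6.8 [ 69.66  23.71   3.33 242.84   0.   135.51 226.74] 6.8
(-9, -6) 2 [ 69.07  24.01   3.45 153.5
[... 288 characters left out ...]
; 
p2.pkl
(6, 11) 0 [ 65.44  24.01   4.   217.03   7.19 143.5  222.29] 6.3 [ 64.85  25.74   4.   218.83  16.27 143.95 231.64] 5.6
(6, 11) 2 [ 64.99  24.01   4.   147.88  29.72 132.42 145.43] 5.2 [ 64.69  29.75   4.   148.47  29.67 132.6  162.26] 4.5
(-9, -6) 0 [ 66.05  23.99   3.58 243.11   0.   149.62 207.25] 7.8 [ 66.05  23.97   3.58 243.1    0.   149.6  207.17] 7.8
(-9, -6) 2 [ 65.26  24.01   3.98 156.61   0.   138.99 176.49] 7.2 [ 65.08  25.43   4.   157.11   0.   139.35 181.24] 7.1
R-G [18, 19, 19, 21, 24, 27, 32, 41, 53, 64, 77, 89, 98, 103, 104, 101, 96, 93, 92, 91, 89, 90, 88, 81, 72, 61, 49, 38, 31, 24, 19, 18, 17, 15]
-33 73.83; -30 74.3; -27 74.73; -24 75.28; -21 75.76; -18 75.83;
```

```bash
cat > ov2.py <<'E'
from mfit import *
def ov2(p,name,crop,k,s,mk,off=(0,0)):
    a,b,c,d=crop
    f=cv2.resize(p["frame"][b:d,a:c,::-1],None,fx=k,fy=k,interpolation=cv2.INTER_CUBIC)
    raw=f.copy()
    L=[(box(-12.5,12.5,s,s+24,14,41),(0,255,255)),(box(-32,-18,mk-7,mk+7,28,28),(255,255,0)),(box(-18,-12.5,s+5,s+19,29,29),(0,255,0)),
       (box(13.5,13.5,-75,118,44,44),(255,0,255)),(box(-13.5,-13.5,-75,118,26,26),(255,0,255))]
    for polys,col in L:
        for q in polys:
            u=(proj(p,J2W(G,q))+np.array(off)-[a,b]+.5)*k-.5
            cv2.polylines(f,[np.round(u*16).astype(np.int32)],False,col,1,cv2.LINE_AA,4)
    cv2.imwrite("pics/"+name,np.hstack([raw,f]))
E
python3 - <<'E'
from ov2 import *
ps,pt=pickle.load(open("p2.pkl","rb"))
ov2(ps,"o2s.png",(296,192,322,222),15,65.1,75.8)
ov2(pt,"o2t.png",(268,192,294,214),15,65.1,75.8)
E
```

```text
(no output)
```

View pics/o2s.png

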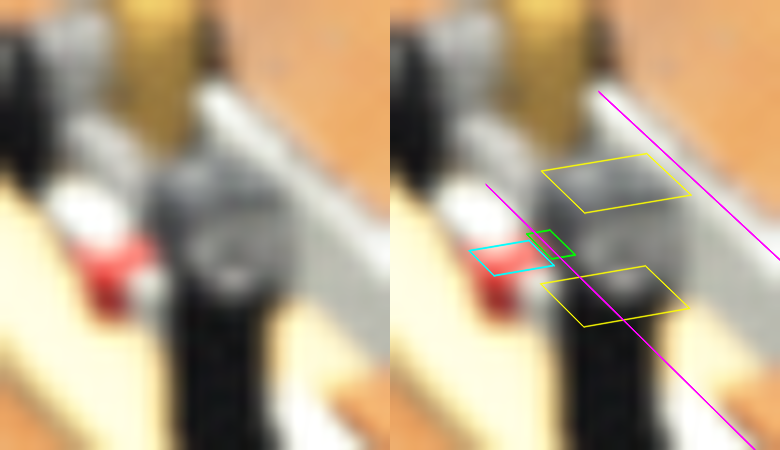

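View pics/o2t.png

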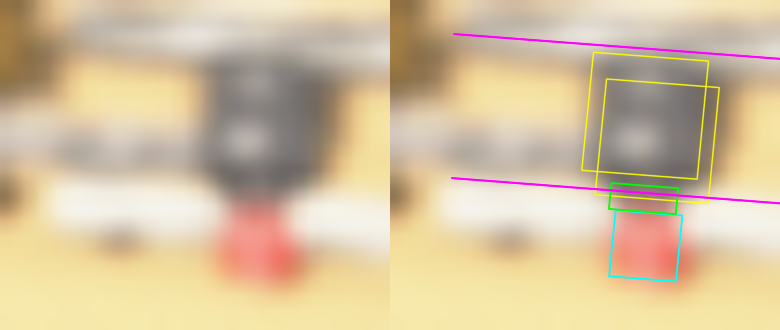

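Run:
```python
from ov2 import *
ps=snapshot("scene");pt=snapshot("top");pickle.dump((ps,pt),open("p3.pkl","wb"))
for p in (ps,pt):
    for t in ("stop_pointer","mark_line","stop","mark"):
        print(t,[(np.round(d["uv"],1).tolist(),round(d["confidence"],2)) for d in nets.look_for(p,t)][:3])
    print(proj(p,J2W(G,np.array([[-18,77,29],[-18,75.8,28],[0,77,41],[-25,75.8,28]])/1e3)).round(1).tolist())
```

```text
stop_pointer [([311.1, 201.7], 0.68), ([343.6, 313.2], 0.68)]
mark_line [([334.5, 234.2], 0.55)]
stop [([304.9, 206.9], 0.61)]
mark []
[[305.5, 207.9], [305.6, 208.4], [310.6, 203.7], [303.6, 208.7]]
stop_pointer [([283.0, 201.3], 0.72), ([329.4, 207.0], 0.63)]
mark_line [([259.6, 192.0], 0.73)]
stop [([273.8, 199.7], 0.56)]
mark []
[[284.4, 205.6], [284.8, 205.7], [284.5, 199.2], [284.6, 207.9]]
```

Run:
```python
from ov2 import *
P=[pickle.load(open(f"p{i}.pkl","rb")) for i in range(4)]
for cam,n in ((1,"top"),(0,"scene")):
    A=P[0][cam]["frame"].astype(float); B=(P[2][cam]["frame"].astype(float)+P[3][cam]["frame"])/2
    p=dict(P[0][cam]); p["frame"]=np.clip(128+(A-B),0,255).astype(np.uint8)
    rect(p,G,f"d{n}.png",28,10,(-40,20),(45,120))
    for x in (-24,-22,-20,-18,-16,-14):
        ys,m=prof(p,28,x,x+2,80,112,2.); print(n,x,(m[:,1]-128).astype(int).tolist())
```

```text
top -24 [14, 15, 11, 4, 0, 0, 0, 0, 0, -2, -5, -3, 0, 2, 3, 2]
top -22 [35, 28, 15, 3, -2, -3, -5, -5, -5, -9, -12, -10, -4, 0, 1, 1]
top -20 [62, 44, 21, 2, -9, -18, -23, -22, -24, -26, -28, -19, -7, -2, 0, 1]
top -18 [85, 62, 33, 1, -20, -39, -48, -45, -49, -50, -50, -34, -15, -6, 0, 0]
top -16 [96, 74, 40, -3, -37, -65, -76, -70, -72, -72, -70, -52, -29, -13, -2, 0]
top -14 [89, 70, 38, -11, -49, -78, -87, -80, -79, -78, -76, -61, -40, -22, -6, 0]
scene -24 [-3, -11, -13, -10, -8, -8, -6, -2, 1, 1, 0, -1, 0, 0, 0, 0]
scene -22 [2, -13, -24, -28, -27, -25, -20, -16, -12, -7, -3, -1, -2, -2, -1, 0]
scene -20 [16, -2, -21, -40, -54, -59, -55, -46, -39, -33, -27, -19, -12, -7, -6, -5]
scene -18 [32, 17, -4, -30, -57, -76, -85, -86, -81, -73, -64, -54, -42, -30, -20, -13]
scene -16 [42, 31, 16, -5, -32, -59, -81, -98, -107, -104, -98, -89, -77, -60, -43, -31]
scene -14 [56, 47, 33, 16, -2, -22, -47, -74, -96, -106, -107, -104, -98, -87, -69, -50]
```

View pics/dtop.png

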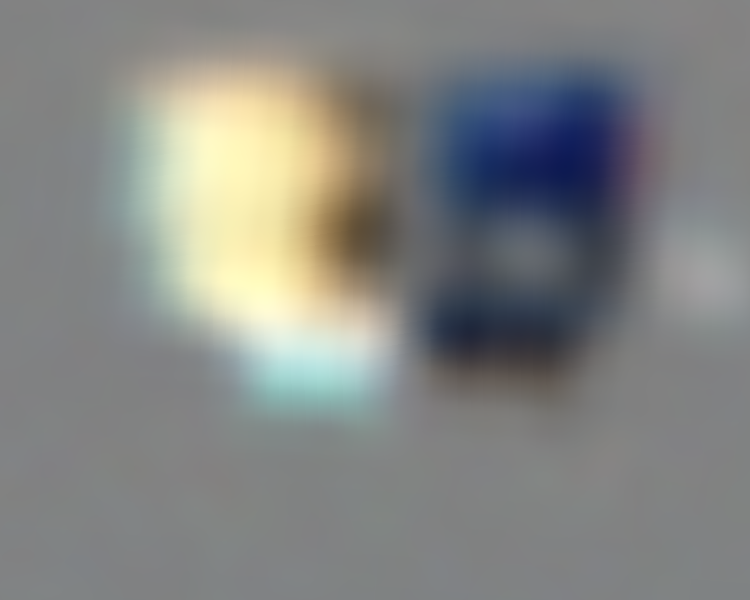

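View pics/dscene.png

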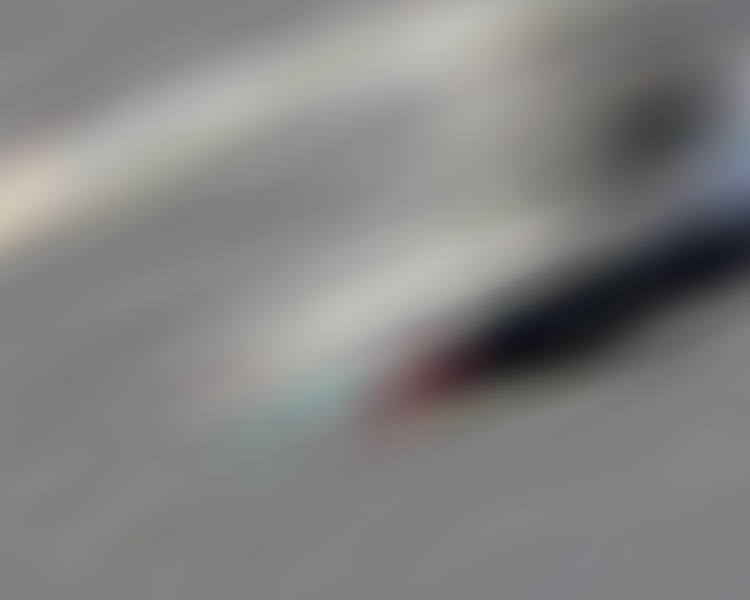

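Run:
```python
from ov2 import *
P=[pickle.load(open(f"p{i}.pkl","rb")) for i in range(4)]
def half(ys,v):
    k=int(np.argmax(v)); h=np.percentile(v,90)/2 if 0 else v.max()/2
    i=np.where(v>h)[0]; a,b=i[0],i[-1]
    lo=ys[a-1]+(ys[a]-ys[a-1])*(h-v[a-1])/(v[a]-v[a-1]); hi=ys[b]+(ys[b+1]-ys[b])*(v[b]-h)/(v[b]-v[b+1]); return round(lo,1),round(hi,1),round((lo+hi)/2,2)
A=P[0][1]["frame"].astype(float)
for nm,B in (("p2",(P[2][1]["frame"].astype(float)+P[3][1]["frame"])/2),("p1",P[1][1]["frame"].astype(float))):
  p=dict(P[0][1]); p["frame"]=np.clip(128+(A-B)/2,0,255)
  for x in (-20,-18,-16):
    ys,m=prof(p,28,x,x+2,58,112,.5); d=(m-128)*2; l=d@[.3,.59,.11]
    f=ys<86.5 if nm=="p2" else ys<88
    print(nm,x,"luma: plate now",half(ys[f],l[f]),"plate p0",half(ys[~f],-l[~f]),"R now",half(ys[f],np.clip(d[f,0],0,None)),"G",half(ys[f],d[f,1]),"B",half(ys[f],d[f,2]))
# clip in luma/chroma per x
p=P[3][1]
for q in (P[0][1],P[3][1]):
  for x in (-30,-27,-24,-22):
    ys,m=prof(q,28,x,x+2,58,95,.5); c=m[:,0]-m[:,1]; c=c-np.interp(ys,[ys[0],ys[-1]],[c[0],c[-1]]); g=-m[:,1]; g=g-np.interp(ys,[ys[0],ys[-1]],[g[0],g[-1]]);print(x,"clip R-G",half(ys,c),"G",half(ys,g))
```

```text
p2 -20 luma: plate now (np.float64(69.9), np.float64(83.2), np.float64(76.57)) plate p0 (np.float64(88.9), np.float64(102.9), np.float64(95.88)) R now (np.float64(70.4), np.float64(84.2), np.float64(77.3)) G (np.float64(69.9), np.float64(82.9), np.float64(76.43)) B (np.float64(69.6), np.float64(83.6), np.float64(76.59))
p2 -18 luma: plate now (np.float64(69.7), np.float64(83.3), np.float64(76.48)) plate p0 (np.float64(88.4), np.float64(102.9), np.float64(95.69)) R now (np.float64(69.9), np.float64(83.8), np.float64(76.84)) G (np.float64(69.7), np.float64(83.1), np.float64(76.37)) B (np.float64(69.3), np.float64(83.6), np.float64(76.44))
p2 -16 luma: plate now (np.float64(68.9), np.float64(83.5), np.float64(76.16)) plate p0 (np.float64(88.0), np.float64(103.2), np.float64(95.62)) R now (np.float64(69.0), np.float64(83.8), np.float64(76.39)) G (np.float64(68.8), np.float64(83.3), np.float64(76.07)) B (np.float64(68.7), np.float64(83.5), np.float64(76.07))
p1 -20 luma: plate now (np.float64(73.5), np.float64(85.0), np.float64(79.23)) plate p0 (np.float64(90.6), np.float64(102.7), np.flo
[... 1147 characters left out ...]
(75.2)) G (np.float64(67.3), np.float64(83.0), np.float64(75.17))
-22 clip R-G (np.float64(68.5), np.float64(82.2), np.float64(75.35)) G (np.float64(68.7), np.float64(81.9), np.float64(75.33))
-30 clip R-G (np.float64(66.0), np.float64(82.6), np.float64(74.28)) G (np.float64(64.9), np.float64(82.3), np.float64(73.56))
-27 clip R-G (np.float64(66.2), np.float64(83.2), np.float64(74.72)) G (np.float64(65.1), np.float64(83.2), np.float64(74.16))
-24 clip R-G (np.float64(67.5), np.float64(83.4), np.float64(75.43)) G (np.float64(67.2), np.float64(83.8), np.float64(75.53))
-22 clip R-G (np.float64(68.8), np.float64(82.8), np.float64(75.78)) G (np.float64(68.8), np.float64(83.3), np.float64(76.03))
```

Differencing the top pictures before and after winding isolates the pointer plate. It sits at y≈76.6 to 77.7, and the clip's line at about 75.6, so roughly 1.3 mm remains. I'll add one short roll.

```bash
python3 -m handwheel '0 0 0 0 0.5 0 1; 0 0 0 0 1 0 1'>/dev/null;python3 -m handwheel '0 0 0 0 0.5 0 1; 0 0 0 0 1 0 1'>/dev/null;python3 -m handwheel '0 0 0 0 0.5 0 1; 0 0 0 0 1 0 1'>/dev/null;python3 -m handwheel '0 0 0 0 0.5 0 1; 0 0 0 0 0.9 0 1; 0 0 0 0 0.9 0 1; 0 0 0 0 0.9 0 1';  python3 w.py 10 148 76
```

```text
clock: 13.15
tcp_pos: [0.5619, 0.3313, 0.1464]
tcp_rot: [0.312, 1.567, 0.226]
contact_force: [0.2, -0.8, -0.0]
grip_width: -0.0001
clk 13.15 tcp [0.5619 0.3313 0.1464] F [ 0.2 -0.8 -0. ] shift [ 0.88   0.009 -0.002] turn [array([ 0.003,  0.004, -0.001]), array([-3.997,  0.002,  0.007])] w -0.0001
jig mm [  9.9 147.2 146.4]
```

```bash
python3 -m handwheel '0 0.004 0 0.5 0 0 1; 0 0.004 0 0.88 0.01 0 1; 0 0.004 0 0.88 0.01 0 1; 0 0.004 0 0.97 0.01 0 1;0 0.004 0 0.97 0.01 0 1'; python3 w.py 10 148 66.5
```

```text
clock: 13.65
tcp_pos: [0.5629, 0.3317, 0.0697]
tcp_rot: [0.848, 1.569, 0.76]
contact_force: [-1.3, -0.0, 0.0]
grip_width: 0.0
clk 13.65 tcp [0.5629 0.3317 0.0697] F [-1.3 -0.   0. ] shift [ 0.041  0.003 -0.011] turn [array([ 0.002,  0.002, -0.002]), array([-3.998,  0.003,  0.003])] w 0.0
jig mm [ 10.8 147.7  69.7]
```

```bash
python3 -m handwheel '0 0 0 0.035 0 0 1; 0 0 0 0.035 0 0 1'; python3 w.py 10 148 65
```

```text
clock: 13.85
tcp_pos: [0.5634, 0.3317, 0.068]
tcp_rot: [0.675, 1.567, 0.588]
contact_force: [0.2, 0.5, -0.0]
grip_width: -0.0
clk 13.85 tcp [0.5634 0.3317 0.068 ] F [ 0.2  0.5 -0. ] shift [ 0.037  0.003 -0.017] turn [array([ 0.002,  0.004, -0.003]), array([-3.998,  0.005,  0.006])] w -0.0
jig mm [ 11.4 147.8  68. ]
```

```bash
python3 -m handwheel '0 0 0 0.03 0 -0.01 1; 0 0 0 0.04 0 -0.01 1; 0 0 0 0.04 0 -0.01 1; 0 0 0 0.04 0.02 -0.01 1; 0 0 0 0.04 0.043 -0.01 1; 0 0 0 0.04 0.043 -0.01 1';  python3 w.py 10 155 66; python3 -m handwheel '0 0 0 -0.3 0 0 1; 0 0 0 -0.8 0 0 1; 0 0 0 -1 0 0 1;0 0 0 -1 0 0 1'
```

```text
clock: 14.45
tcp_pos: [0.5633, 0.3351, 0.066]
tcp_rot: [0.459, 1.566, 0.372]
contact_force: [-1.2, -3.9, 7.2]
grip_width: -0.0001
clk 14.45 tcp [0.5633 0.3351 0.066 ] F [-1.2 -3.9  7.2] shift [ 0.     0.049 -0.012] turn [array([ 0.001,  0.006, -0.003]), array([-3.999,  0.005,  0.009])] w -0.0001
jig mm [ 10.9 151.1  66. ]
clock: 14.85
tcp_pos: [0.564, 0.3355, 0.1492]
tcp_rot: [0.479, 1.56, 0.392]
contact_force: [0.4, 0.2, -0.2]
grip_width: -0.0003
```

```bash
python3 -m handwheel '0 0 0 0 -0.5 0 1; 0 0 0 0 -1 0 1'>/dev/null;python3 -m handwheel '0 0 0 0 -0.5 0 1; 0 0 0 0 -1 0 1'>/dev/null;python3 -m handwheel '0 0 0 0 -0.5 0 1; 0 0 0 0 -1 0 1'>/dev/null;python3 -m handwheel '0 0 0 0 -0.5 0 1; 0 0 0 0 -1 0 1; 0 0 0 0 -1 0 1; 0 0 0 0 -1 0 1'; python3 -m handwheel '0 0 0 0 -0.3 -0.1 1; 0 0 0 0 -0.3 -0.1 1'; python3 w.py 0 -195 60
python3 - <<'E'
from ov2 import *
P=[pickle.load(open(f"p{i}.pkl","rb")) for i in range(4)]
a=P[0]
ps=snapshot("scene");pt=snapshot("top");pickle.dump((ps,pt),open("p4.pkl","wb"))
print("top shift",shift(a[1],pt))
for i in (6,-9):
    for ch in (0,2): print(*fitstop(pt,64,i,i+4,ch)[:2])
rect(pt,G,"rt4.png",28,10,(-40,20),(45,120)); save(pt,"t6.png",(230,170,380,240),5.3)
E
```

```text
clock: 15.85
tcp_pos: [0.5339, 0.0129, 0.144]
tcp_rot: [0.699, 1.564, 0.613]
contact_force: [0.0, -0.0, -0.2]
grip_width: 0.0001
clock: 16.05
tcp_pos: [0.523, -0.0105, 0.1433]
tcp_rot: [0.832, 1.565, 0.746]
contact_force: [0.2, 0.1, 0.1]
grip_width: -0.0
clk 16.05 tcp [ 0.523  -0.0105  0.1433] F [0.2 0.1 0.1] shift [ 1.041  0.016 -0.021] turn [array([ 0.003,  0.005, -0.005]), array([-3.997,  0.008,  0.007])] w -0.0
jig mm [   1.4 -196.6  143.3]
top shift (np.float64(19.3), np.float32(54.511883))
[ 63.21  24.01   4.   214.8   19.26 136.44 223.87] 7.5
[ 62.64  24.01   4.   142.98  33.81 127.22 146.04] 5.3
[ 63.5   23.99   3.41 243.6    0.   134.07 223.47] 5.4
[ 62.91  24.01   3.44 153.81   0.   123.89 190.53] 5.8
```

View pics/rt4.png

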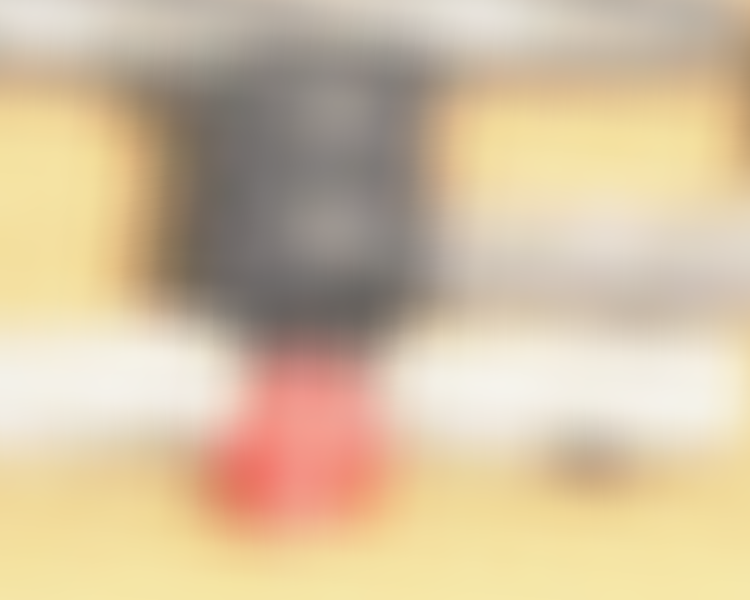

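View pics/t6.png

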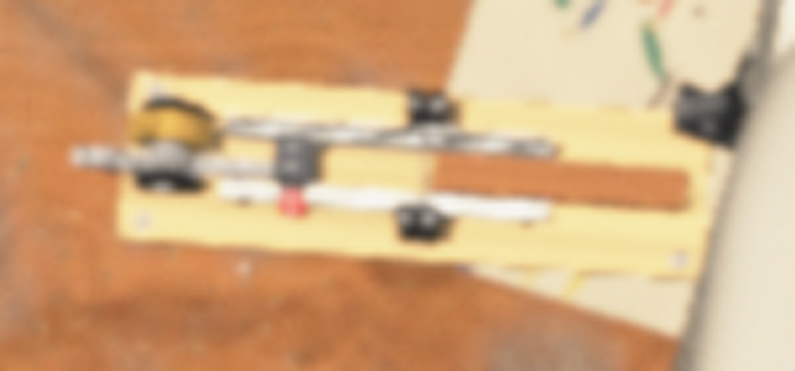

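```bash
python3 -m handwheel '0 0.005 -0.005 0.5 0 0 1; 0 0.005 -0.005 1 0 0 1; 0 0.005 -0.005 1 0 0 1'>/dev/null; python3 w.py 1 -195 21
```

```text
clk 16.45 tcp [ 0.5215 -0.0073  0.0595] F [ 0.2 -0.2  0.4] shift [ 0.482 -0.018  0.021] turn [array([ 0.005, -0.009, -0.002]), array([-3.995,  0.003, -0.014])] w -0.0
jig mm [  -0.4 -193.6   59.5]
```

```bash
python3 -m handwheel '0 -0.01 0 0.3 -0.02 0.02 1; 0 -0.01 0 0.48 -0.02 0.02 1; 0 -0.01 0 0.48 -0.02 0.02 1'>/dev/null; python3 w.py 1 -175 21
python3 - <<'E'
from ov2 import *
ps=snapshot("scene"); save(ps,"s7.png",(300,200,380,260),10)
E
```

```text
clk 16.75 tcp [ 0.5225 -0.0081  0.021 ] F [0.4 0.2 0.6] shift [0.001 0.241 0.005] turn [array([ 0.006, -0.001, -0.003]), array([-3.994,  0.004, -0.002])] w -0.0002
jig mm [   0.7 -194.3   21. ]
```

View pics/s7.png

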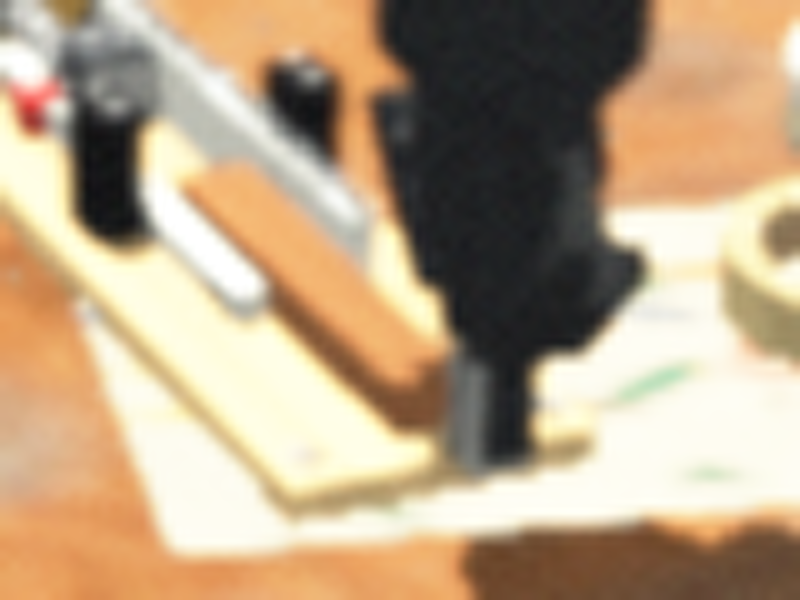

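```bash
python3 -m handwheel '0 0 0 0 0.15 0.005 1; 0 0 0 0 0.3 0.005 1; 0 0 0 0 0.42 0.005 1; 0 0 0 0 0.54 0.005 1; 0 0 0 0 0.66 0.005 1; 0 0 0 0 0.75 0.005 1; 0 0 0 0 0.8 0.005 1; 0 0 0 0 0.8 0.005 1'; python3 w.py 1 -105 21
python3 - <<'E'
from ov2 import *
pt=snapshot("top"); ps=snapshot("scene");pickle.dump((ps,pt),open("p5.pkl","wb")); save(ps,"s8.png",(290,180,370,240),10);save(pt,"t8.png",(230,170,380,240),5.3)
E
```

```text
clock: 17.6
tcp_pos: [0.5292, 0.0564, 0.0227]
tcp_rot: [0.857, 1.568, 0.774]
contact_force: [0.6, 0.0, -0.0]
grip_width: -0.0003
clk 17.6 tcp [0.5292 0.0564 0.0227] F [ 0.6  0.  -0. ] shift [ 0.021  0.305 -0.006] turn [array([ 0.008,  0.002, -0.002]), array([-3.992,  0.004,  0.003])] w -0.0003
jig mm [   1.6 -129.4   22.7]
```

View pics/s8.png

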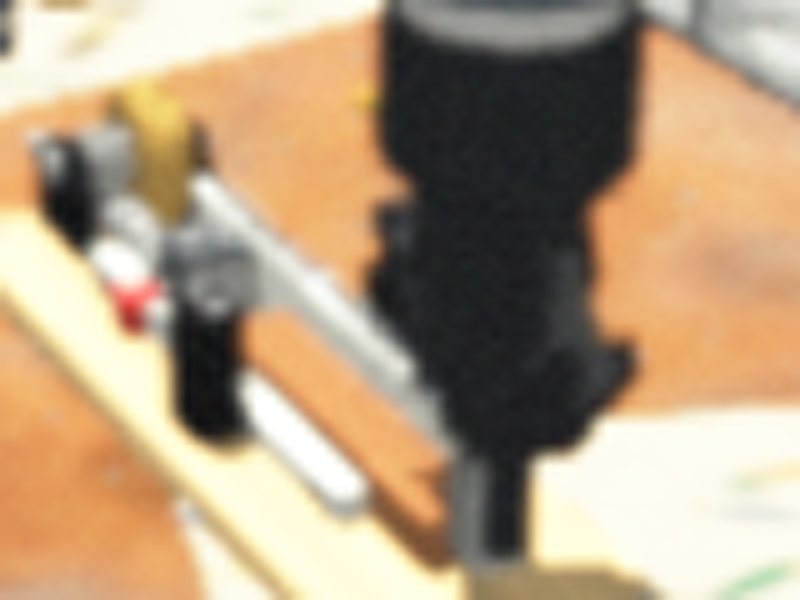

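View pics/t8.png

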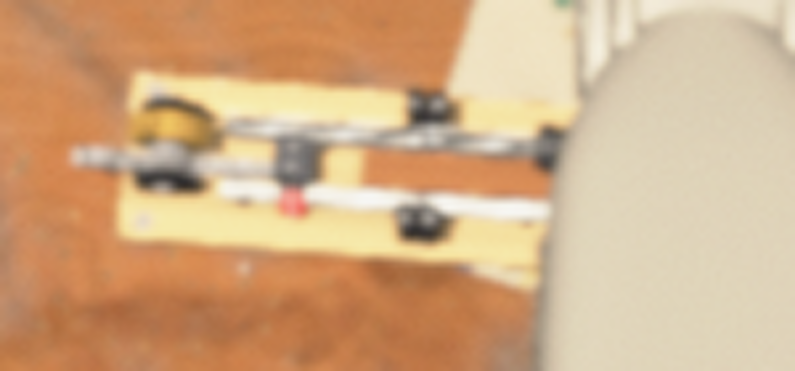

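```bash
cat > bat.py <<'E'
from ov2 import *
def head(p,g0):
    out=[]
    for x in (-8,-4,0,4):
        ys,m=prof(p,32,x,x+3,g0-14,g0+14,.25); v=m[:,1]; h=(np.median(v[:16])+np.median(v[-12:]))/2
        j=np.where((v[:-1]<h)&(v[1:]>=h))[0]; out+= [round(float(ys[k]),1) for k in j]
    return out
E
python3 - <<'E'
from bat import *
print(head(pickle.load(open("p0.pkl","rb"))[1],-5),head(pickle.load(open("p5.pkl","rb"))[1],37))
ps,pt=pickle.load(open("p5.pkl","rb"))
print(shift(pickle.load(open("p0.pkl","rb"))[1],pt))
E
```

```text
[-3.0, -4.0, -5.8, -6.2] [35.8, 35.8, 35.5, 35.5]
(np.float64(19.200000000000003), np.float32(48.01158))
```

```bash
python3 -m handwheel '0 0 0 0.015 0.05 -0.005 1; 0 0 0 0.015 0.1 -0.005 1; 0 0 0 0.015 0.15 -0.005 1; 0 0 0 0.015 0.2 -0.005 1; 0 0 0 0.015 0.24 -0.005 1; 0 0 0 0.015 0.25 -0.005 1; 0 0 0 0.015 0.25 -0.005 1; 0 0 0 0.015 0.25 -0.005 1'; python3 w.py 1 -102 21
python3 - <<'E'
from bat import *
pt=snapshot("top"); print(head(pt,56)); rect(pt,G,"rt9.png",36,8,(-40,20),(30,110))
E
```

```text
clock: 18.5
tcp_pos: [0.5304, 0.0758, 0.0214]
tcp_rot: [0.875, 1.569, 0.792]
contact_force: [0.0, -2.3, 4.0]
grip_width: -0.0003
clk 18.5 tcp [0.5304 0.0758 0.0214] F [ 0.  -2.3  4. ] shift [ 0.005  0.101 -0.001] turn [array([ 0.007,  0.002, -0.002]), array([-3.993,  0.003,  0.003])] w -0.0003
jig mm [   1.1 -110.1   21.4]
[]
```

View pics/rt9.png

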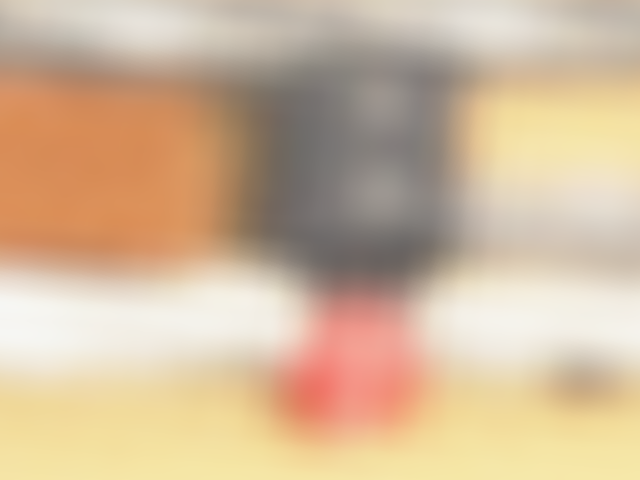

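```bash
python3 -m handwheel '0 0 0 -0.006 0.02 0 1; 0 0 0 -0.006 0.04 0 1; 0 0 0 -0.006 0.06 0 1; 0 0 0 -0.006 0.06 0 1;0 0 0 -0.006 0.06 0 1'; python3 w.py 1 -102 21
python3 - <<'E'
from bat import *
pt=snapshot("top"); rect(pt,G,"rt10.png",36,8,(-40,20),(30,110))
E
```

```text
clock: 19.05
tcp_pos: [0.5305, 0.0808, 0.0216]
tcp_rot: [1.211, 1.569, 1.128]
contact_force: [0.1, -0.6, -0.1]
grip_width: 0.0001
clk 19.05 tcp [0.5305 0.0808 0.0216] F [ 0.1 -0.6 -0.1] shift [0.007 0.037 0.003] turn [array([ 0.007,  0.001, -0.003]), array([-3.993,  0.004,  0.002])] w 0.0001
jig mm [   0.8 -105.    21.6]
```

View pics/rt10.png

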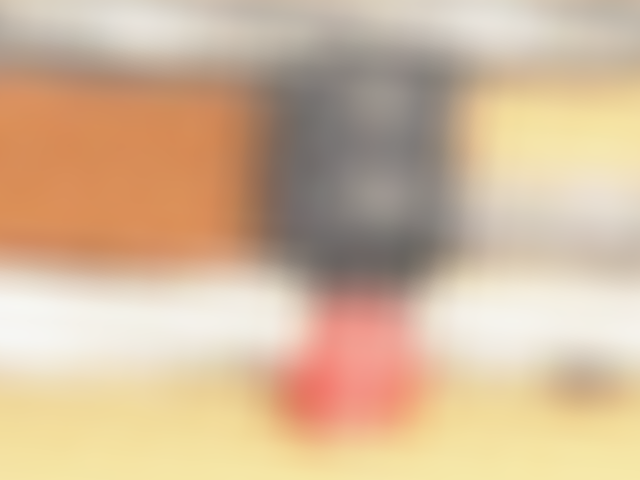

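```bash
python3 -m handwheel '0 0 0 0 0.01 0 1; 0 0 0 0 0.01 0 1' | grep -E 'pos|force'; python3 -m handwheel '0 0 0 0 0.008 0 1; 0 0 0 0 0.008 0 1'| grep -E 'pos|force'; python3 w.py 1 -102 21.6
```

```text
tcp_pos: [0.5305, 0.0816, 0.0215]
contact_force: [0.2, 0.6, 0.1]
tcp_pos: [0.5306, 0.0823, 0.0215]
contact_force: [-0.1, -0.5, -0.5]
clk 19.5 tcp [0.5306 0.0823 0.0215] F [-0.1 -0.5 -0.5] shift [-0.001  0.019  0.003] turn [array([ 0.007,  0.001, -0.003]), array([-3.993,  0.004,  0.001])] w 0.0001
jig mm [   0.7 -103.5   21.5]
```

```bash
python3 -m handwheel '0 0 0 0 0.008 0 1; 0 0 0 0 0.008 0 1' | grep -E 'pos|force'; python3 -m handwheel '0 0 0 0 0.008 0 1; 0 0 0 0 0.008 0 1'| grep -E 'pos|force'; python3 w.py 1 -102 21.6
```

```text
tcp_pos: [0.5307, 0.083, 0.0215]
contact_force: [0.3, -0.6, -0.4]
tcp_pos: [0.5307, 0.0837, 0.0215]
contact_force: [-0.2, -1.2, -0.1]
clk 19.9 tcp [0.5307 0.0837 0.0215] F [-0.2 -1.2 -0.1] shift [-0.001  0.002  0.003] turn [array([ 0.007,  0.001, -0.003]), array([-3.993,  0.004,  0.001])] w -0.0001
jig mm [   0.7 -102.1   21.5]
```

```bash
python3 -m handwheel '0 0 0 0 0.007 0 1; 0 0 0 0 0.007 0 1' | grep -E 'pos|force'
python3 - <<'E'
from bat import *
pt=snapshot("top"); ps=snapshot("scene");pickle.dump((ps,pt),open("p6.pkl","wb")); rect(pt,G,"rt11.png",36,8,(-40,20),(30,110))
print(shift(pickle.load(open("p4.pkl","rb"))[1],pt,41,-9,9,40,100))
E
```

```text
tcp_pos: [0.5308, 0.084, 0.0215]
contact_force: [0.3, -3.1, 1.3]
(np.float64(0.2), np.float32(1.0712297))
```

View pics/rt11.png

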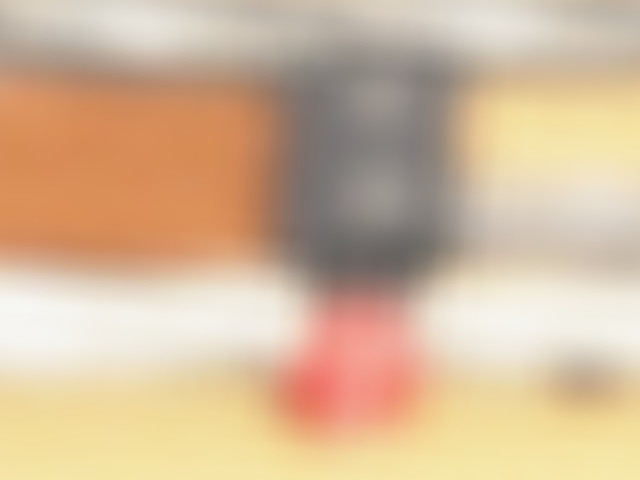

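```bash
python3 -m handwheel '0 0 0 0 0.008 0 1; 0 0 0 0 0.008 0 1;0 0 0 0 0.008 0 1' | grep -E 'pos|force'; python3 -m handwheel '0 0 0 0 0.008 0 1; 0 0 0 0 0.008 0 1;0 0 0 0 0.008 0 1' | grep -E 'pos|force'
python3 - <<'E'
from bat import *
pt=snapshot("top"); 
print(shift(pickle.load(open("p4.pkl","rb"))[1],pt,41,-9,9,40,100), shift(pt,pickle.load(open("p4.pkl","rb"))[1],41,-9,9,40,100))
E
```

```text
tcp_pos: [0.5307, 0.0841, 0.0215]
contact_force: [-0.7, -6.1, 0.4]
tcp_pos: [0.5307, 0.0841, 0.0215]
contact_force: [-1.1, -5.2, 0.4]
(np.float64(0.2), np.float32(0.8059858)) (np.float64(0.0), np.float32(1.6772028))
```

The force rose to 5–6 N with no movement, so the batten is against the stop. The picture comparison shows the stop hasn't moved. I'll back off and clear the view.

```bash
python3 -m handwheel '0 0 0 0 -0.05 0 1; 0 0 0 0 -0.3 0 1; 0 0 0 0 -0.8 0 1; 0 0 0 -0.1 -1 0 1; 0 0 0 -0.1 -1 0 1'|grep pos; python3 -m handwheel '0 0 0 -0.5 -0.3 0 1; 0 0 0 -1 -0.6 0 1; 0 0 0 -1 -1 0 1; 0 0 0 -1 -1 0 1'
python3 - <<'E'
from bat import *
P4=pickle.load(open("p4.pkl","rb"));P0=pickle.load(open("p0.pkl","rb"))
pt=snapshot("top"); ps=snapshot("scene");pickle.dump((ps,pt),open("p7.pkl","wb")); rect(pt,G,"rt12.png",36,8,(-40,20),(30,110))
print(shift(P4[1],pt,41,-9,9,40,100), shift(pt,P4[1],41,-9,9,40,100),shift(P0[1],pt))
save(pt,"t12.png",(230,170,380,240),5.3); save(ps,"s12.png",(285,170,385,245),8)
for q in (pt,P4[1]):
    print([round(redc(q,28,x,x+3),2) for x in (-24,-21,-18)])
ys,m=prof(pt,32,-6,6,-110,-70); v=m[:,2];h=(v[:8].mean()+v[-8:].mean())/2;print("tail",ys[np.where((v[:-1]>h)!=(v[1:]>h))[0]])
E
```

```text
tcp_pos: [0.5245, 0.0028, 0.0303]
clock: 21.75
tcp_pos: [0.5183, -0.0788, 0.1114]
tcp_rot: [-0.196, 1.566, -0.284]
contact_force: [-0.5, 0.5, -0.5]
grip_width: 0.0003
(np.float64(0.0), np.float32(1.4686106)) (np.float64(0.1), np.float32(1.3947501)) (np.float64(17.1), np.float32(419.60486))
[np.float64(75.29), np.float64(75.63), np.float64(75.79)]
[np.float64(75.29), np.float64(75.71), np.float64(75.8)]
tail [-89.25]
```

View pics/rt12.png

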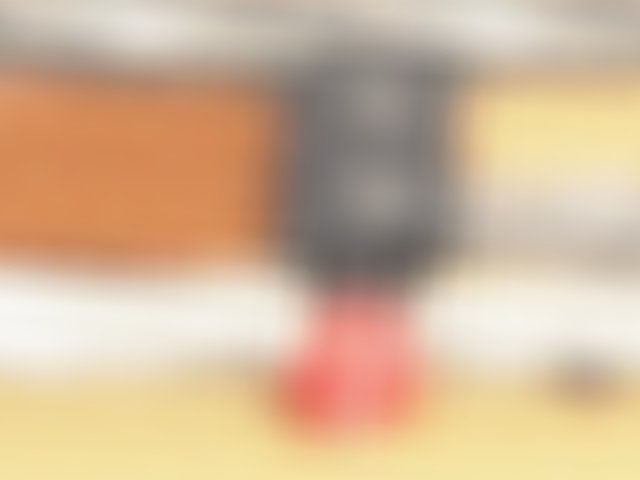

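View pics/t12.png

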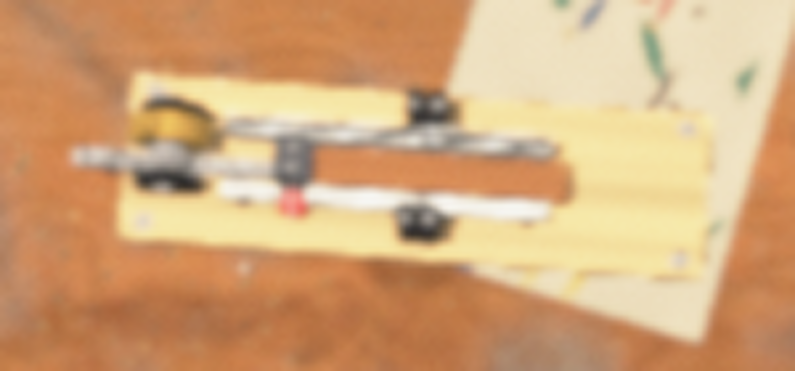

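View pics/s12.png

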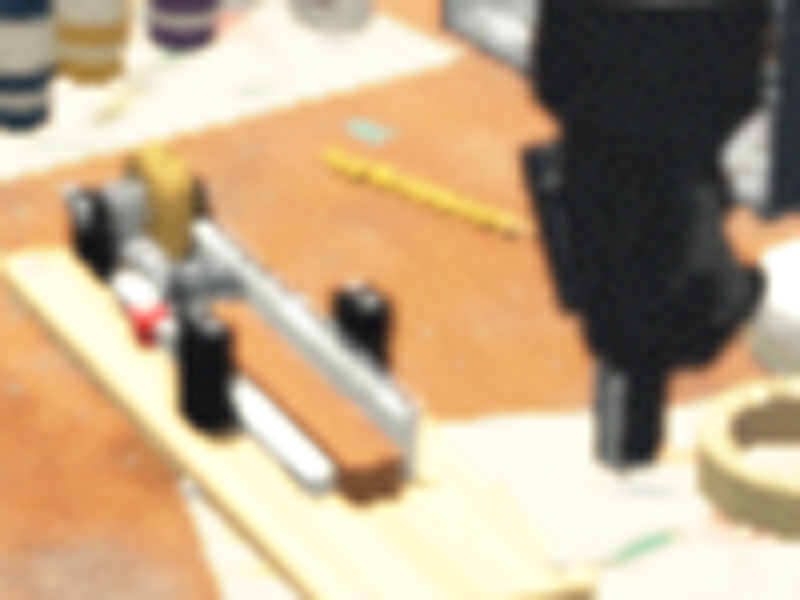

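The last pictures show the batten lying flat against the stop: its head meets the dark block at about (275,160) in the rectified view. The pointer plate is centred over the red clip, the stop hasn't moved, and the arm is clear. I'm handing in.

```bash
python3 -c "
from rig import ctrl
print(ctrl.job_done())"
```

```text
the job is handed in; nothing more can be done
None
```

I set the stop on the gauge mark and pushed the batten up against it, then handed the job in at about 22 s on the robot's clock. It reports no verdict, so whether it passed is not confirmed.

**Winding the stop:** I rolled the wheel in four strokes with the fingers shut, pressing 3 to 11 N at the checks. The stop moved about 19–20 mm in all. My last measurements put the pointer at jig y of about 75–76 mm and the clip's line at about 75.6 mm.

**Pushing the batten:** I pushed it at its free end until the force rose to 5–6 N with no further movement, so it was against the stop. Pictures from before and after agree to about 0.2 mm that the stop did not move. The batten looked flat in the channel with no visible gap, and the arm was clear.

**Where the checks disagreed:**
- **Pointer position:** the pictures are blurred at about 3 mm per pixel. My methods for locating the pointer differed by 1–2 mm, so the alignment is certain only to about 1 mm.
- **Trained networks:** they could not find the gauge clip or the two white lines reliably, so I measured these from the image profiles instead.
- **Tool force:** it read about 4 N upward partway through the push. Raising the fingertip by half a millimetre cleared it.
- **Loose things:** I did not measure whether the loose things around the jig had moved. The arm's path kept clear of them.

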